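Fill the living-room drinks cooler

ROBOT

A 7-joint arm with a two-finger parallel gripper is mounted at the origin on the work surface. World frame = base frame: x ahead of the robot, y to its left, z up, the work surface at z = 0. Lengths are in m, angles in rad, forces in N, time in s.
With the tool pointing down it reaches from about 0.4 to 0.9 m from the base axis. Payload 5.5 kg.
Tool frame: the origin (TCP) lies on the centre line of the jaws, within the pads' length; the fingertips stand env.finger_overhang ahead of it and the grasp point (between the pads) lies 11 mm behind it (env.finger_overhang is the distance from the TCP to the fingertips, in m); z points along the fingers, y is the direction in which the jaws open and shut (so a half turn about z gives the same grasp; the last joint's range is limited). The gripper opens to 92 mm and grips with 3 to 60 N. Pads are 19 mm wide; open, the fingers measure 130 mm over their backs; the gripper's body (75 mm by 190 mm) begins 47 mm behind the grasp point.
Start: joints at [-1.029, 0.501, -0.427, 1.55, 0.221, 1.138, -0.21], TCP at [0.179, 0.625, 0.199] pointing down, gripper open.
Joint ranges: [-2.88, 2.88], [-0.31, 2.03], [-1.54, 1.56], [0.2, 2.42], [-1.41, 4.55], [0.19, 2.02], [-2.57, 2.57]. Speed limits (rad/s): [2.57, 2.57, 3.14, 3.14, 3.14, 3.14, 3.14].

INTERFACE

Orientations are given as a unit quaternion [x, y, z, w].
In Python, from rig import env gives the robot as it stands.
- The arm moves only by the tool arm_command, never from a script. Its argument "series" is text: rows parted by semicolons, each of 4 numbers parted by spaces: the shift along the tool's x, y, z in cm, then the turn about the tool's z in degrees. In form: x y z spin; .... A call has 1 to 10 rows; each row is the pose to reach, as a shift and turn from the pose commanded when the call began, along the tool's axes at that moment; what a row does not reach only later rows make up. A row lasts 1/8 s, in which the tool goes at most 62.5 mm and 10.7 degrees, less where a joint would pass 70% of its speed; a pose out of reach is approached as far as the arm can. A call with a gripper value outside its range is refused whole. "fingers" is the finger opening in cm, from 0 to 9.18, set as the call begins (left out, the last holds). The fingers move at their own pace and stop on an object; "newtons" is the grip in N (left out, the last holds). Time passes only in rows, so rows that repeat a pose let the fingers close. It gives the time, the measured TCP pose, the force and the opening at its end, in the units of the state.
- env.get_state(): the state, without advancing time (a new reading comes with each control period).
- env.read_camera(name): name is "scene" or "top" or "wrist"; returns the picture (420x560x3 uint8, red, green, blue); there is no depth.
- env.calibration(name): a dict with "camera_matrix" (3x3 intrinsics, pixels), "dist_coeffs" ([k1, k2, p1, p2, k3] as OpenCV has them; the pictures are not rectified), "position" and "rotation" of the camera in the world. Camera axes: x right, y down, z forward; pixel columns grow to the right and rows downward; lengths in m; the calibration is good to about 2 mm. A picture is of the moment at which its call begins: read the wrist's pose just before it. calibration takes no time and is no camera call; for the wrist camera it gives the pose at the moment of the call.
- env.job_done(): hands the job in, once; it reports no verdict.
The state is a dict: "time_s": time; "qpos": joint angles; "joint_vel": joint speeds; "joint_torque": joint torques, N m; "position": TCP position; "tcp_rot": TCP orientation; "contact_force": force on the tool from outside, world axes, zero at the start; "torque": the same for the moment, N m; "gripper_width": finger opening in m.
Only numpy, scipy, OpenCV 4.12 (cv2) and the standard library are available. Lean on these libraries where they do the work, as an engineer would, in place of code of your own. Each camera call takes 0.05 s, during which the arm holds its last target.

TASK

Get the coffee-table drinks cooler ready for guests: first stop it by pressing the white key so the green one pops up, then stand every tall bottle upright in the back bay, gently as they are glass, and only after that stand every short jar upright in the front bay. With the white key still down until everything is loaded, press the blue key last so that it latches and the white one pops up. Leave the candle and the mug where they are.

Things in the scene. Friction and masses are not known exactly. Their poses are not given: they have to be found in the camera images.
- cooler: Open-topped white drinks cooler fixed to the table, 274 mm deep (its x, +x is its back, away from the robot) by 310 mm wide (y). Origin: centre of its underside, on the table. From front to back: a key deck (x -137 to -47 mm, top 42 mm up), a front bay and a back bay. Walls and the partition between the bays are 8 mm thick and reach 40 mm above the table; bay floors are 15 mm above the table.
- front_bay (a point): Centre of the floor of the front bay (the one next to the keys), at cooler x +1 mm, 15 mm above the table; axes as the cooler's. The bay is one undivided trough, 80 mm in x by 294 mm in y, 25 mm deep: room for three items side by side, 100 mm apart.
- back_bay (a point): Centre of the floor of the back bay (the farther one), at cooler x +89 mm; same size and axes as the front bay.
- key_stop (a joint): White stop key of the interlocked bank: travel in m, 0 = up, about 0.010 = latched down, 0.0125 = bottomed; counts as down above 0.008 and up below 0.004. Its straight downward push peaks near 4 N about 1 mm down and takes 2 to 3 N from there to the bottom; push it to the bottom and let go: it stays down, and whichever key was down pops up. Pushed only halfway it springs back.
- key_stop_top (a point): Centre of the top face of the white key, cap 36 mm (x) by 42 mm (y), at cooler x -92 mm, y +60 mm (left); 62 mm above the table when up, about 52 mm when latched. Axes as the cooler's.
- key_low (a joint): Green low-cooling key of the interlocked bank: travel in m, 0 = up, about 0.010 = latched down, 0.0125 = bottomed; counts as down above 0.008 and up below 0.004. Works as the white key does. This one is down at the start.
- key_low_top (a point): Centre of the top face of the green key, cap 36 mm (x) by 42 mm (y), at cooler x -92 mm, y 0 (middle); 62 mm above the table when up, about 52 mm when latched. Axes as the cooler's.
- key_full (a joint): Blue full-cooling key of the interlocked bank: travel in m, 0 = up, about 0.010 = latched down, 0.0125 = bottomed; counts as down above 0.008 and up below 0.004. Works as the white key does.
- key_full_top (a point): Centre of the top face of the blue key, cap 36 mm (x) by 42 mm (y), at cooler x -92 mm, y -60 mm (right); 62 mm above the table when up, about 52 mm when latched. Axes as the cooler's.
- bottle1: Tall green glass bottle with paper label and yellow cap, 165 mm high, 60 mm across up to 102 mm, tapering to a 24 mm neck at 129 mm; cap 28 mm across over the top 16 mm; about 0.33 kg. Origin: centre of its underside, z up. May be absent.
- bottle2: Tall bottle like bottle1. May be absent.
- bottle3: Tall bottle like bottle1. May be absent.
- jar1: Short wide orange dip jar with paper label and orange lid, 64 mm across (lid 60 mm, the top 10 mm) and 68 mm high, bottom-heavy, about 0.28 kg. Origin: centre of its underside, z up. May be absent.
- jar2: Short jar like jar1. May be absent.
- jar3: Short jar like jar1. May be absent.
- candle: Amber glass candle, 72 mm across, 70 mm high; leave alone. Origin: centre of its underside.
- mug: Blue mug, 80 mm across, 90 mm high; leave alone. Origin: centre of its underside.

How it is judged:
By the outcome, as a careful person would: the job done as asked, in the order asked, and still so for the second after the job is handed in, with the robot touching nothing.
Of bottle1, bottle2, bottle3 only 2 to 3 are there at a start; the rules pass over those that are not, and their reading is None.
Of jar1, jar2, jar3 only 2 to 3 are there at a start; the rules pass over those that are not, and their reading is None.
At some moment in a run one of jar1, jar2, jar3 may be knocked a few centimetres aside while the robot is not near it.
It also fails if it takes over 210 s, if anything falls off the work surface, if the arm or the gripper's body presses on something with over 40 N, if the wrist force passes 120 N, or if a joint passes its speed limit or range.

## Working session

There is one attempt and no reset: what is moved stays moved. The work goes in short steps, Python scripts to look and compute and a tool call to move; the robot and the scene stay as the last step left them, time stands still between calls to the robot, and variables do not carry over. Pictures are saved under pics/ and viewed, and the job is handed in when it is done.

Besides the shell and the picture viewer there is one more tool, called after "Call:" as name(argument=value, ...) on one line, values as JSON. arm_command: Moves the arm, as the interface text tells. Its arguments: {"type":"object","properties":{"series":{"type":"string"},"fingers":{"type":"number"},"newtons":{"type":"number"}},"required":["series"]}

```bash
ls; mkdir -p pics
python3 - <<'E'
from rig import env
import cv2
print(env.get_state(), env.finger_overhang)
for n in ["scene","top","wrist"]:
    c=env.calibration(n); print(n,c)
    im=env.read_camera(n); cv2.imwrite(f"pics/{n}0.png",im[:,:,::-1])
E
```

```text
pics
{'time_s': 0.0, 'qpos': array([-1.02880776,  0.5018358 , -0.426789  ,  1.55146666,  0.22082446,
        1.13830438, -0.21029562]), 'joint_vel': array([-0.00041881, -0.00057524,  0.0005102 , -0.00158313,  0.0013317 ,
        0.00055099, -0.00055787]), 'joint_torque': array([-2.57656811e-04, -5.66578603e+01, -5.81644133e+00, -2.79119503e+01,
       -6.87887566e-02,  3.02677543e-02,  1.62341898e-04]), 'position': array([0.17871462, 0.62415407, 0.19837885]), 'tcp_rot': array([ 1.38908132e-01,  9.90304791e-01, -9.63767458e-04, -1.54103412e-04]), 'contact_force': array([0.29159593, 0.32387124, 0.14098222]), 'torque': array([ 0.01194109, -0.00229974, -0.03663985]), 'gripper_width': 0.09179236389171118} 0.008
scene {'camera_matrix': array([[429.04619044,   0.        , 281.07487295],
       [  0.        , 429.04619044, 211.24034723],
       [  0.        ,   0.        ,   1.        ]]), 'dist_coeffs': array([-0.00271721,  0.        ,  0.        ,  0.        ,  0.        ]), 'position': array([1.31378005, 0.45778341, 0.90032808]), 'rotation': array([ 0.4513031 ,  0.80332355, -0.33623593, -0.19478755])}
top {'camera_matrix': array([[436.56239377,   0.        , 277.51483633],
       [  0.        , 436.56239377, 205.3806947 ],
       [  0.        ,   0.        ,   1.        ]]), 'dist_coeffs': array([-0.08102031,  0.        ,  0.        ,  0.        ,  0.        ]), 'position': array([ 0.33422958, -0.01662669,  1.24183696]), 'rotation': array([-0.70347101,  0.70453002, -0.05888775,  0.07278889])}
wrist {'camera_matrix': array([[347.66719852,   0.        , 283.99108359],
       [  0.        , 347.66719852, 203.59420444],
       [  0.        ,   0.        ,   1.        ]]), 'dist_coeffs': array([-0.00491914,  0.        ,  0.        ,  0.        ,  0.        ]), 'position': array([0.1011397 , 0.64668194, 0.38457529]), 'rotation': array([0.78959202, 0.59520182, 0.08879494, 0.11997787])}
```

View pics/scene0.png

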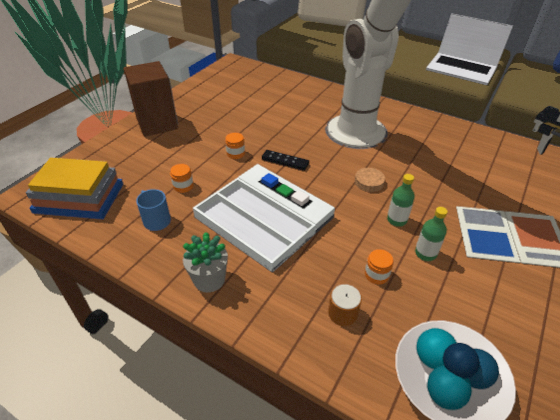

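View pics/top0.png

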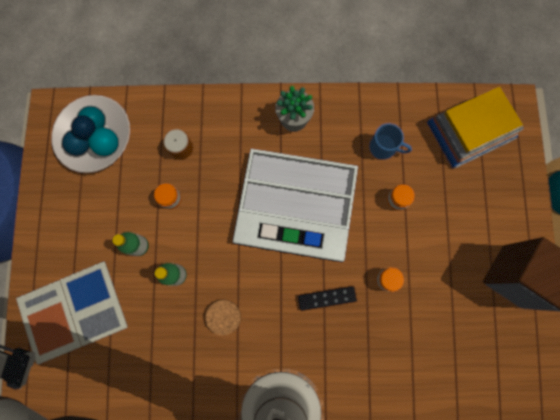

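View pics/wrist0.png

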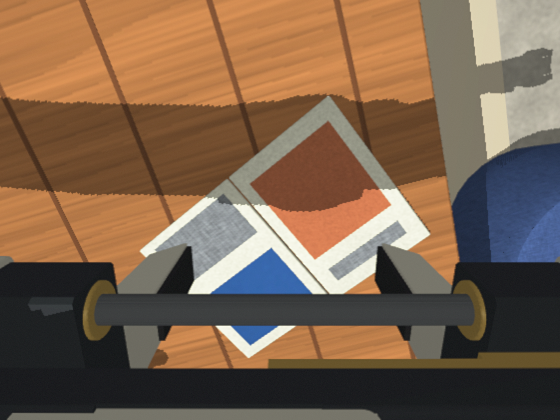

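The pictures show two upright bottles on the left, at top-view (115,240) and (160,272). There are three jars, at (166,195), (403,196) and (391,279). The cooler is in the middle around (297,205), with keys along the robot side.

```bash
cat > h.py <<'E'
from rig import env
import numpy as np, cv2
from scipy.spatial.transform import Rotation as R
def ray(cal,uv):
    p=cv2.undistortPoints(np.array([[uv]],float),cal["camera_matrix"],cal["dist_coeffs"])[0,0]
    return np.array(cal["position"]), R.from_quat(cal["rotation"]).apply([p[0],p[1],1])
def onz(cal,uv,z):
    o,d=ray(cal,uv); return o+d*(z-o[2])/d[2]
def proj(cal,P):
    r=R.from_quat(cal["rotation"]); rv=r.inv().as_rotvec(); t=-r.inv().apply(cal["position"])
    return cv2.projectPoints(np.array(P,float).reshape(-1,1,3),rv,t,cal["camera_matrix"],cal["dist_coeffs"])[0][:,0]
def tri(c1,u1,c2,u2):
    o1,d1=ray(c1,u1);o2,d2=ray(c2,u2)
    A=np.stack([d1,-d2],1);s=np.linalg.lstsq(A,o2-o1,rcond=None)[0]
    a=o1+d1*s[0];b=o2+d2*s[1];return (a+b)/2,np.linalg.norm(a-b)
H={"orange":((5,190,150),(13,255,255)),"yellow":((22,180,140),(33,255,255)),"blue":((105,150,90),(125,255,255)),"green":((50,150,50),(80,255,255))}
def blobs(im,c,amin=25):
    m=cv2.inRange(cv2.cvtColor(im,cv2.COLOR_RGB2HSV),*[np.array(v,np.uint8) for v in H[c]])
    n,l,s,ce=cv2.connectedComponentsWithStats(m)
    return [(ce[i].round(1),s[i][4],s[i][:4]) for i in range(1,n) if s[i][4]>=amin]
E
python3 - <<'E'
from h import *
for n in ["top","scene"]:
    im=cv2.imread(f"pics/{n}0.png")[:,:,::-1].copy(); c=env.calibration(n)
    for col,z in [("orange",.066),("yellow",.16),("blue",.06),("green",.05)]:
        for b in blobs(im,col): print(n,col,b[0],b[1],b[2],onz(c,b[0],z).round(3))
im=cv2.imread("pics/top0.png"); cv2.imwrite("pics/topcrop.png",cv2.resize(im[140:270,225:370],None,fx=5,fy=5)[:600,:750])
E
```

```text
top yellow [483.9 117.9] 2546 [448  88  74  62] [ 0.773 -0.544  0.16 ]
top yellow [117.5 239.2] 82 [113 235  10  10] [0.453 0.41  0.16 ]
top yellow [160.3 272.6] 83 [155 268  11  10] [0.37  0.296 0.16 ]
top blue [312.4 238.6] 195 [305 232  16  14] [ 0.465 -0.088  0.06 ]
top blue [ 87.6 289.9] 965 [ 68 271  40  39] [0.324 0.526 0.06 ]
top green [296.7 100.9] 258 [285  87  26  30] [ 0.87  -0.049  0.05 ]
top green [284.8 110.6] 33 [281 108   8   6] [ 0.84  -0.014  0.05 ]
top green [290.5 235.1] 197 [282 229  18  14] [ 0.476 -0.029  0.05 ]
scene orange [233.7 138.4] 115 [225 133  19  13] [ 0.36  -0.295  0.066]
scene orange [179.3 170.8] 123 [170 164  21  15] [ 0.589 -0.336  0.066]
scene orange [379.7 259.5] 267 [367 249  26  21] [0.595 0.322 0.066]
scene yellow [408.1 177. ] 56 [403 174  11   7] [0.366 0.295 0.16 ]
scene yellow [440.8 210.6] 72 [435 207  12   8] [0.449 0.409 0.16 ]
scene blue [202.   63.6] 243 [189  53  27  23] [-0.032 -0.744  0.06 ]
scene blue [269.5 180. ] 147 [262 174  16  13] [ 0.474 -0.081  0.06 ]
scene blue [489.7 242.4] 846 [468 230  45  26] [0.384 0.547 0.06 ]
scene green [284. 190.] 124 [276 185  17  12] [ 0.48  -0.026  0.05 ]
scene green [202.5 251. ] 176 [192 233  17  32] [ 0.796 -0.083  0.05 ]
scene green [192.2 246.4] 96 [184 243  19   9] [ 0.797 -0.116  0.05 ]
scene green [218.9 247.8] 48 [214 244  10   8] [ 0.765 -0.054  0.05 ]
```

View pics/topcrop.png

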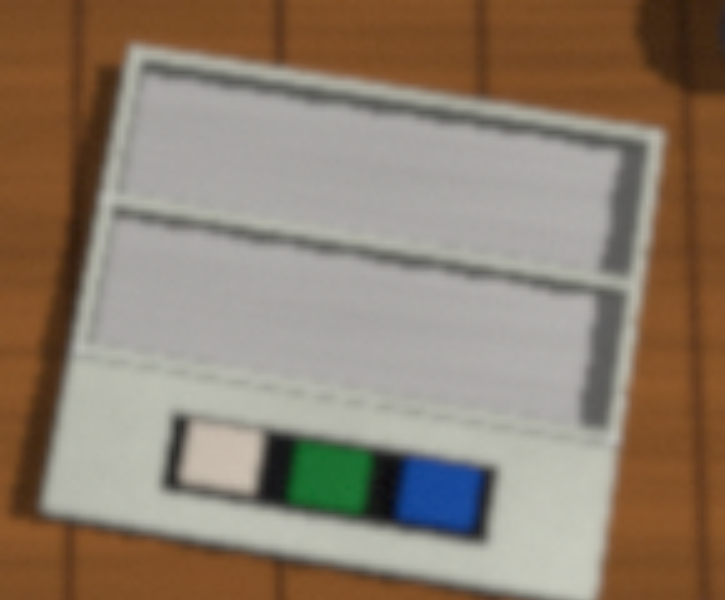

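Run:
```python
from h import *
H["orange"]=((3,150,120),(16,255,255))
T=env.calibration("top");S=env.calibration("scene")
it=cv2.imread("pics/top0.png")[:,:,::-1].copy(); isc=cv2.imread("pics/scene0.png")[:,:,::-1].copy()
hsv=cv2.cvtColor(it,cv2.COLOR_RGB2HSV)
print(hsv[195,166],hsv[196,403],hsv[205,100])
m=cv2.inRange(hsv,np.array((5,215,215),np.uint8),np.array((16,255,255),np.uint8))
n,l,s,ce=cv2.connectedComponentsWithStats(m)
for i in range(1,n):
    if s[i][4]>60: print("jar top",ce[i].round(1),s[i],onz(T,ce[i],.068).round(4))
# cooler
m=((hsv[...,1]<60)&(hsv[...,2]>110)).astype(np.uint8); m[:140]=0;m[:,:225]=0;m[265:]=0;m[:,365:]=0
m=cv2.morphologyEx(m,cv2.MORPH_CLOSE,np.ones((15,15)))
cs=max(cv2.findContours(m,0,2)[0],key=cv2.contourArea)
P=np.array([onz(T,q[0],.04)[:2] for q in cs],np.float32)
r=cv2.minAreaRect(P*1000); print(r, cv2.boxPoints(r).round(1).tolist())
hs=cv2.cvtColor(isc,cv2.COLOR_RGB2HSV)
m=((hs[...,1]<60)&(hs[...,2]>110)).astype(np.uint8); m[:160]=0;m[:,:190]=0;m[270:]=0;m[:,340:]=0
m=cv2.morphologyEx(m,cv2.MORPH_CLOSE,np.ones((15,15)))
cs=max(cv2.findContours(m,0,2)[0],key=cv2.contourArea)
P=np.array([onz(S,q[0],.04)[:2] for q in cs],np.float32)
print(cv2.minAreaRect(P*1000))
for a,b in [((312.4,238.6),(269.5,180)),((290.5,235.1),(284,190)),((269.4,231.8),None)]:
    print(onz(T,a,.062).round(4),onz(T,a,.052).round(4), tri(T,a,S,b) if b else "")
```

```text
[ 14 255 189] [ 15 255 197] [ 14 178 130]
((566.80224609375, -43.602020263671875), (312.19708251953125, 275.7269592285156), 79.99177551269531) [[403.8999938964844, -173.39999389648438], [675.4000244140625, -221.3000030517578], [729.7000122070312, 86.19999694824219], [458.20001220703125, 134.10000610351562]]
((619.013427734375, -44.06500244140625), (326.5896911621094, 378.85479736328125), 79.84471893310547)
[ 0.465  -0.0879  0.062 ] [ 0.4661 -0.0885  0.052 ] (array([ 0.4656119 , -0.08753774,  0.05128242]), np.float64(0.002240950954662899))
[ 0.4746 -0.0286  0.062 ] [ 0.4758 -0.0287  0.052 ] (array([ 0.47639411, -0.02841617,  0.04588032]), np.float64(0.0007469363909621993))
[0.4838 0.0288 0.062 ] [0.4851 0.0292 0.052 ]
```

```bash
cat >> h.py <<'E'
C=np.array([.5668,-.0436]); YAW=np.deg2rad(-10.0)
def cool(x,y): return C+np.array([x*np.cos(YAW)-y*np.sin(YAW),x*np.sin(YAW)+y*np.cos(YAW)])
def go(xy,z,xdir=170.0):
    s=env.get_state(); r=R.from_quat(s["tcp_rot"]); d=r.inv().apply(np.r_[xy,z]-s["position"])*100
    x=r.apply([1,0,0]); a=np.rad2deg(np.arctan2(x[1],x[0])); sp=-((xdir-a+180)%360-180)
    print("t",round(s["time_s"],2),"tcp",s["position"].round(4),"F",s["contact_force"].round(1),"w",round(s["gripper_width"],4),"xdir",round(a,1))
    print("shift cm",d.round(2),"spin",round(sp,1),"tilt",r.apply([0,0,1]).round(4))
def jars(tag=None):
    T=env.calibration("top"); im=env.read_camera("top")
    if tag: cv2.imwrite(f"pics/{tag}.png",im[:,:,::-1])
    return jarsim(im,T)
def jarsim(im,T):
    hsv=cv2.cvtColor(im,cv2.COLOR_RGB2HSV)
    m=cv2.inRange(hsv,np.array((5,235,160),np.uint8),np.array((17,255,255),np.uint8))
    m=cv2.morphologyEx(m,cv2.MORPH_OPEN,np.ones((3,3)))
    n,l,s,ce=cv2.connectedComponentsWithStats(m)
    for i in range(1,n):
        if s[i][4]>100: print("jar top",ce[i].round(1),s[i],onz(T,ce[i],.066).round(4))
E
python3 - <<'E'
from h import *
jarsim(cv2.imread("pics/top0.png")[:,:,::-1].copy(),env.calibration("top"))
print(cool(-.092,.06),cool(-.092,-.06))
go(cool(-.092,.06),.28)
E
```

```text
jar top [165.  193.7] [155 184  21  20 341] [0.5904 0.32   0.066 ]
jar top [403.1 194.6] [394 185  19  21 315] [ 0.5852 -0.3396  0.066 ]
jar top [391.3 278.9] [382 269  20  21 316] [ 0.3558 -0.2965  0.066 ]
[0.48661658 0.0314641 ] [ 0.4657788  -0.08671283]
t 0.15 tcp [0.1787 0.6244 0.1986] F [ 0.4 -0.2  0.7] w 0.0922 xdir 164.0
shift cm [-45.91 -48.54  -8.07] spin -6.0 tilt [-5.0e-04 -1.4e-03 -1.0e+00]
```

Call:
arm_command(series="0 0 -4 0; 0 0 -8 -3; -4.6 -4.9 -8 -6; -9.2 -9.7 -8 -6; -13.8 -14.6 -8 -6; -18.4 -19.4 -8 -6; -23 -24.3 -8 -6; -27.5 -29.1 -8 -6; -32.1 -34 -8 -6; -36.7 -38.8 -8 -6", fingers=0, newtons=12)

```text
time_s: 1.4
position: [0.4096, 0.1791, 0.2795]
tcp_rot: [0.087, 0.996, 0.0, 0.0]
contact_force: [0.3, 0.2, 1.0]
gripper_width: 0.0009
```

```bash
python3 -c "
from h import *
go(cool(-.092,.06),.12)"
```

```text
t 1.4 tcp [0.4096 0.1791 0.2795] F [0.3 0.2 1. ] w 0.0009 xdir 170.0
shift cm [-10.13 -13.22  15.95] spin 0.0 tilt [ 5.e-04  2.e-04 -1.e+00]
```

Call:
arm_command(series="-3 -4 2 0; -6 -8 4 0; -9 -11.5 8 0; -10 -13 11 0; -10 -13 14 0; -10 -13 15 0; -10 -13 15 0; -10 -13 15 0")

```text
time_s: 2.4
position: [0.486, 0.0363, 0.1306]
tcp_rot: [0.086, 0.996, 0.0, 0.001]
contact_force: [0.2, -0.6, 0.5]
gripper_width: 0.0004
```

```bash
python3 -c "
from h import *
go(cool(-.092,.06),.0565)"
```

```text
t 2.4 tcp [0.486  0.0363 0.1306] F [ 0.2 -0.6  0.5] w 0.0004 xdir 170.1
shift cm [-0.13 -0.47  7.41] spin 0.1 tilt [ 2.e-03  4.e-04 -1.e+00]
```

Call:
arm_command(series="-0.1 -0.4 2 0; -0.1 -0.4 4 0; -0.1 -0.4 5 0; -0.1 -0.4 5.8 0; -0.1 -0.4 6.4 0; -0.1 -0.4 6.9 0; -0.1 -0.4 7.3 0; -0.1 -0.4 7.5 0; -0.1 -0.4 7.6 0")

```text
time_s: 3.52
position: [0.4854, 0.0316, 0.0534]
tcp_rot: [0.087, 0.996, 0.0, 0.0]
contact_force: [-0.2, -0.1, 0.3]
gripper_width: 0.0004
```

```bash
python3 -c "
from h import *
go(cool(-.092,.06),.0565)"
```

```text
t 3.52 tcp [0.4854 0.0316 0.0534] F [-0.2 -0.1  0.3] w 0.0004 xdir 170.0
shift cm [-0.12  0.   -0.31] spin 0.0 tilt [ 0.  0. -1.]
```

```bash
python3 -c "
from h import *
for n in ['scene','wrist']: cv2.imwrite(f'pics/p_{n}.png',env.read_camera(n)[:,:,::-1])
im=cv2.imread('pics/p_scene.png'); cv2.imwrite('pics/p_sc.png',cv2.resize(im[120:280,180:350],None,fx=3.5,fy=3.5))
print(env.get_state()['contact_force'])"
```

```text
[-0.32223962  0.23751749 -0.01456762]
```

View pics/p_sc.png

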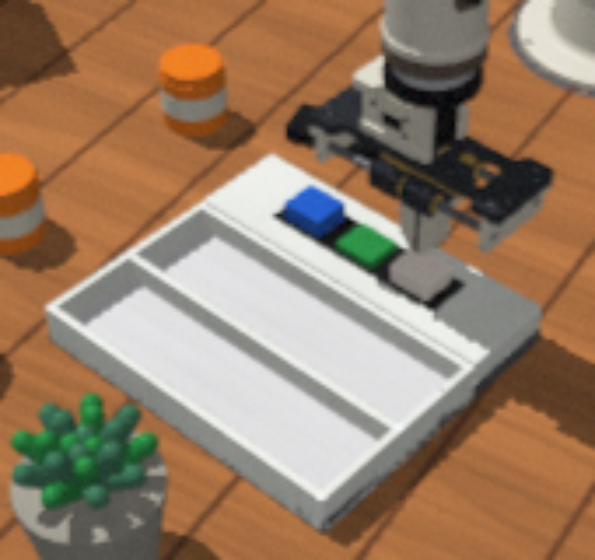

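View pics/p_wrist.png

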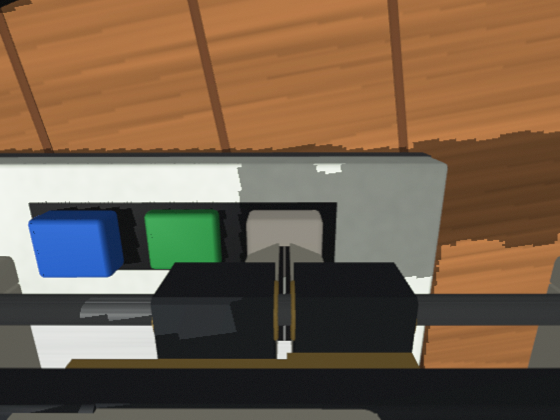

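```bash
python3 -c "
from h import *
s=env.get_state();p=s['position']
for n in ['scene','wrist','top']:
    print(n,[proj(env.calibration(n),p-[0,0,d])[0].round(1) for d in (-.02,0,.008)], proj(env.calibration(n),[[*cool(-.092,.06),.062],[*cool(-.092,.06),.052]]).round(1), proj(env.calibration(n),[[*cool(-.092+a,.06+b),.062] for a in(-.018,.018) for b in (-.021,.021)]).round(1).tolist())
print(proj(env.calibration('wrist'),[[*cool(-.092,0),.052],[*cool(-.092,-.06),.062]]))
im=cv2.imread('pics/p_scene.png'); cv2.imwrite('pics/p_sc2.png',cv2.resize(im[165:215,250:330],None,fx=10,fy=10,interpolation=cv2.INTER_CUBIC))
"
```

```text
scene [array([300.2, 191.8]), array([299.9, 196.9]), array([299.8, 198.9])] [[299.8 195. ]
 [299.7 197.5]] [[298.2, 188.8], [309.3, 195.1], [290.3, 194.8], [301.5, 201.4]]
wrist [array([284.4, 257.3]), array([284.4, 242. ]), array([284.4, 236.7])] [[284.5 250.2]
 [284.5 243. ]] [[245.8, 219.8], [323.2, 219.8], [247.8, 279.0], [321.1, 279.0]]
top [array([268.2, 230.7]), array([268.5, 231.6]), array([268.6, 232. ])] [[268.4 230.8]
 [268.6 231.2]] [[274.9, 238.6], [259.6, 235.9], [277.2, 225.6], [262.0, 223.0]]
[[181.96021091 242.92889018]
 [ 69.72566603 250.06220904]]
```

View pics/p_sc2.png

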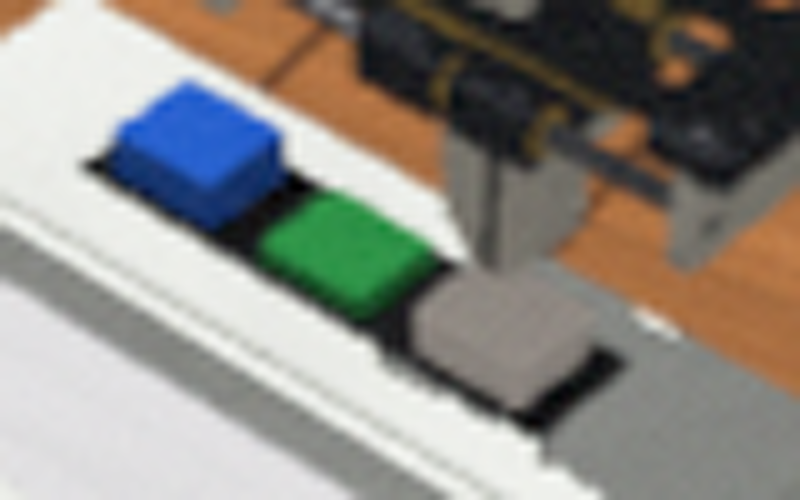

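```bash
python3 -c "
from h import *
s=env.get_state();p=s['position'];r=R.from_quat(s['tcp_rot'])
c=env.calibration('wrist')
for d in (-.04,-.03,-.02,-.01,0,.008): print(d,proj(c,[p+r.apply([0,y,d]) for y in(-.046,.046)]).round(0).tolist(),proj(c,[p+r.apply([x,0,d]) for x in(-.0095,.0095)]).round(0).tolist())
im=cv2.imread('pics/p_wrist.png'); cv2.imwrite('pics/p_w2.png',cv2.resize(im[190:300,220:350],None,fx=5,fy=5,interpolation=cv2.INTER_CUBIC))
im=cv2.imread('pics/wrist0.png'); cv2.imwrite('pics/p_w3.png',cv2.resize(im[220:370,100:300],None,fx=4,fy=4,interpolation=cv2.INTER_CUBIC))
"
```

```text
-0.04 [[187.0, 276.0], [382.0, 276.0]] [[284.0, 294.0], [284.0, 258.0]]
-0.03 [[192.0, 266.0], [377.0, 266.0]] [[284.0, 283.0], [284.0, 249.0]]
-0.02 [[197.0, 257.0], [372.0, 257.0]] [[284.0, 273.0], [284.0, 241.0]]
-0.01 [[201.0, 249.0], [368.0, 249.0]] [[284.0, 265.0], [284.0, 233.0]]
0 [[205.0, 242.0], [364.0, 242.0]] [[284.0, 257.0], [284.0, 227.0]]
0.008 [[208.0, 237.0], [361.0, 237.0]] [[284.0, 251.0], [284.0, 222.0]]
```

View pics/p_w2.png

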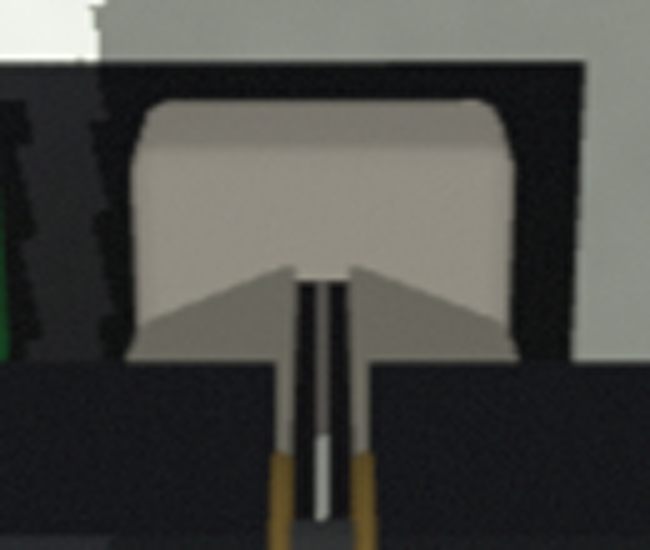

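View pics/p_w3.png

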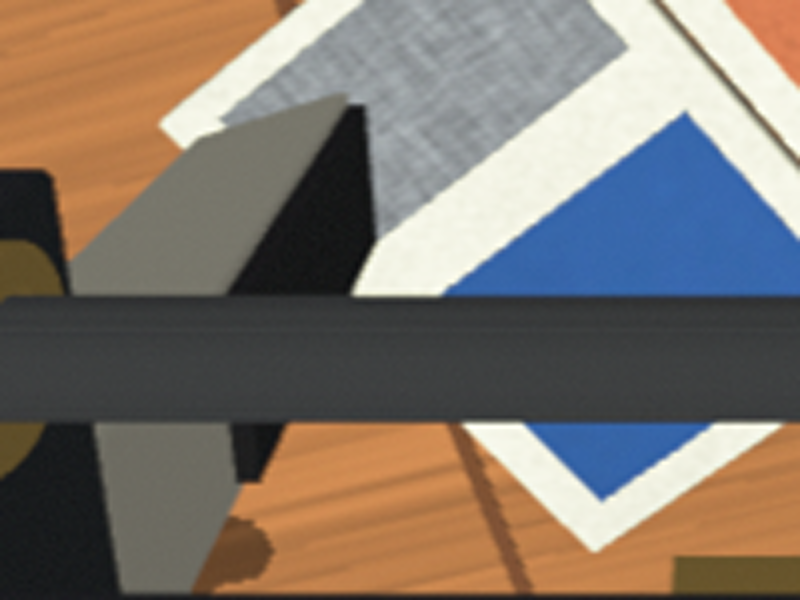

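The image shows the fingertips about 20–28 mm higher than the reported TCP plus overhang implies. The force is zero and the white key is still up. I'll go down in small steps and let contact settle it.

Call:
arm_command(series="0 0 0.2 0; 0 0 0.4 0; 0 0 0.6 0; 0 0 0.6 0")

```text
time_s: 4.12
position: [0.4852, 0.0316, 0.0472]
tcp_rot: [0.087, 0.996, -0.0, -0.0]
contact_force: [0.1, -0.6, -0.1]
gripper_width: 0.0006
```

Call:
arm_command(series="0 0 0.2 0; 0 0 0.4 0; 0 0 0.6 0; 0 0 0.6 0")

```text
time_s: 4.62
position: [0.4852, 0.0316, 0.0412]
tcp_rot: [0.087, 0.996, -0.0, -0.0]
contact_force: [-0.1, -0.4, 0.1]
gripper_width: 0.0003
```

Call:
arm_command(series="0 0 0.2 0; 0 0 0.4 0; 0 0 0.4 0")

```text
time_s: 5.0
position: [0.4852, 0.0316, 0.0372]
tcp_rot: [0.087, 0.996, -0.0, -0.0]
contact_force: [0.0, 0.7, -0.3]
gripper_width: 0.0008
```

Call:
arm_command(series="0 0 0.2 0; 0 0 0.2 0")

```text
time_s: 5.25
position: [0.4852, 0.0316, 0.0353]
tcp_rot: [0.087, 0.996, -0.0, -0.0]
contact_force: [0.2, -0.7, 0.1]
gripper_width: 0.0009
```

```bash
python3 -c "
from h import *
print(env.get_state()['contact_force'],env.get_state()['position'])
im=env.read_camera('scene')[:,:,::-1]; cv2.imwrite('pics/q_sc.png',cv2.resize(im[165:215,250:330],None,fx=10,fy=10,interpolation=cv2.INTER_CUBIC))
"
```

```text
[ 0.17165651 -0.70841943  0.09318661] [0.48524643 0.03164063 0.03525898]
```

View pics/q_sc.png

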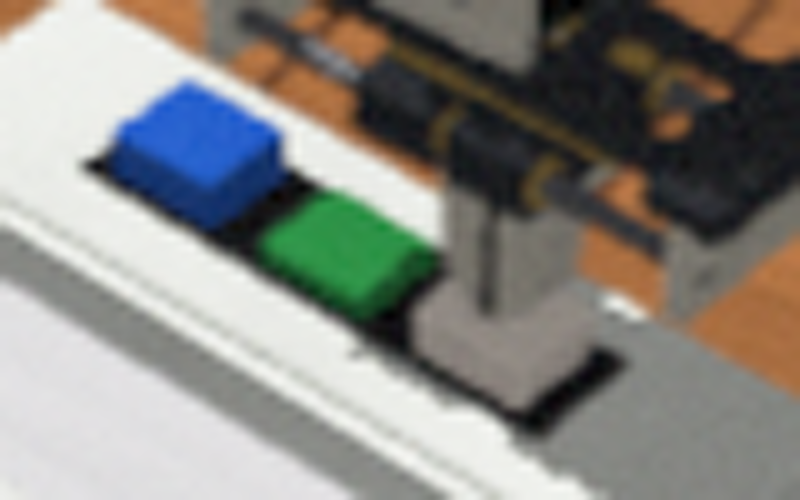

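Call:
arm_command(series="0 0 0.2 0; 0 0 0.2 0")

```text
time_s: 5.55
position: [0.4855, 0.0316, 0.0335]
tcp_rot: [0.087, 0.996, 0.0, 0.0]
contact_force: [-1.3, 0.2, 4.0]
gripper_width: 0.0003
```

Contact came at TCP z≈0.0345, where the key top is 0.062. So the real fingertip is about 28 mm behind the reported TCP, and I'll use that from here on. Now I push the key to the bottom.

Call:
arm_command(series="0 0 0.3 0; 0 0 0.6 0; 0 0 0.9 0; 0 0 1.1 0; 0 0 1.3 0; 0 0 1.4 0; 0 0 1.4 0")

```text
time_s: 6.42
position: [0.4856, 0.0316, 0.0219]
tcp_rot: [0.087, 0.996, 0.0, 0.0]
contact_force: [-8.9, -1.1, 32.3]
gripper_width: 0.0008
```

Call:
arm_command(series="0 0 -2 0; 0 0 -7 0; 0 0 -12 0; 0 0 -18 0; 0 0 -24 0; 0 0 -24 0")

```text
time_s: 7.18
position: [0.4889, 0.032, 0.2645]
tcp_rot: [0.087, 0.996, 0.001, 0.005]
contact_force: [0.7, 0.2, -1.0]
gripper_width: 0.0003
```

```bash
python3 -c "
from h import *
im=env.read_camera('scene')[:,:,::-1]; cv2.imwrite('pics/r_sc.png',cv2.resize(im[165:215,250:330],None,fx=10,fy=10,interpolation=cv2.INTER_CUBIC))
go((.368,.2955),.26)
"
```

```text
t 7.22 tcp [0.4869 0.0318 0.2616] F [-0.2  0.6 -0.2] w 0.0007 xdir 170.0
shift cm [16.28 23.91  0.11] spin 0.0 tilt [ 5.1e-03  7.0e-04 -1.0e+00]
```

View pics/r_sc.png

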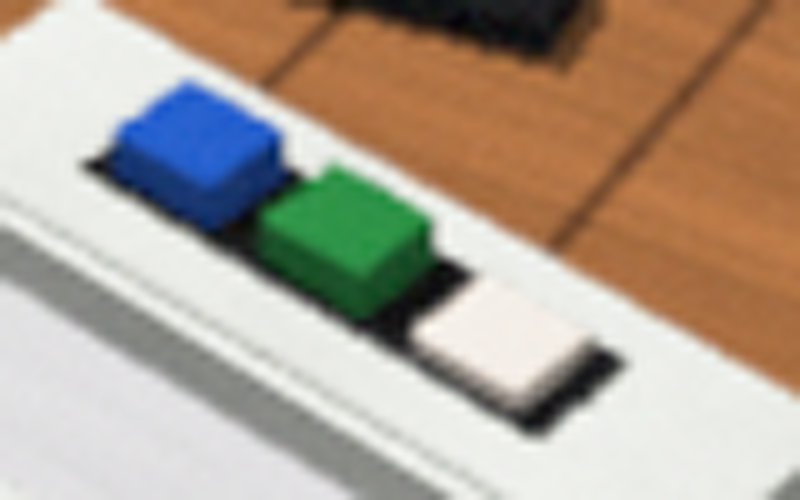

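The white key is latched low and the green one has popped up. Next is the nearer bottle.

Call:
arm_command(series="2.7 4 0 0; 5.4 8 0 0; 8.1 12 0 0; 10.8 16 1 0; 13.5 20 3 0; 16.3 23.9 5 0; 16.3 23.9 7 0; 16.3 23.9 7 0; 16.3 23.9 7 0", fingers=6.5)

```text
time_s: 8.35
position: [0.3663, 0.2944, 0.189]
tcp_rot: [0.088, 0.996, -0.0, -0.0]
contact_force: [0.7, -0.3, 0.3]
gripper_width: 0.065
```

```bash
python3 -c "
from h import *
for n in ['wrist','scene']: cv2.imwrite(f'pics/b1_{n}.png',env.read_camera(n)[:,:,::-1])
go((.368,.2955),.105)
s=env.get_state();print(proj(env.calibration('wrist'),[[.368,.2955,.165],s['position']+[0,0,.047]]), proj(env.calibration('scene'),s['position']+[0,0,.047]))
"
```

```text
t 8.45 tcp [0.367  0.2948 0.1899] F [-0.2  0.5  0.2] w 0.0649 xdir 169.9
shift cm [-0.09  0.08  8.49] spin -0.1 tilt [ 6.e-04  4.e-04 -1.e+00]
[[285.63915148 227.93155815]
 [284.46814482 283.82186189]] [[414.27637372 154.17293392]]
```

View pics/b1_wrist.png

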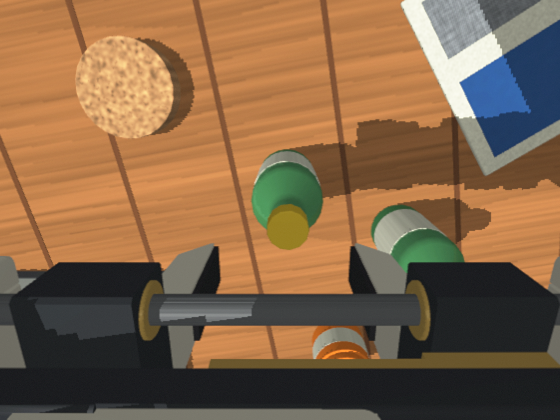

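View pics/b1_scene.png

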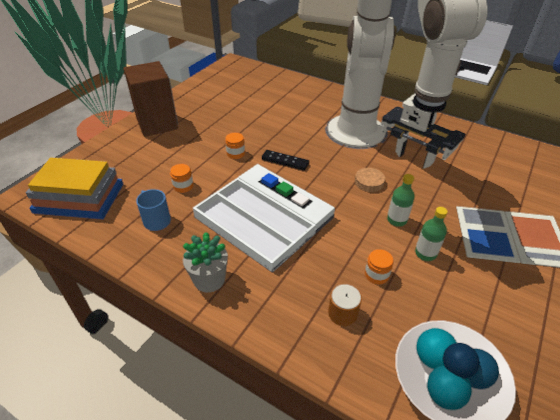

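Call:
arm_command(series="-0.1 0.2 2 0; -0.1 0.2 4 0; -0.1 0.2 6 0; -0.1 0.2 7.4 0; -0.1 0.2 8.2 0; -0.1 0.2 8.4 0; -0.1 0.2 8.4 0")

```text
time_s: 9.32
position: [0.3678, 0.2973, 0.1058]
tcp_rot: [0.087, 0.996, 0.0, 0.0]
contact_force: [0.7, -0.4, -0.4]
gripper_width: 0.065
```

```bash
python3 -c "
from h import *
for n in ['wrist','scene']: cv2.imwrite(f'pics/b2_{n}.png',env.read_camera(n)[:,:,::-1])
im=cv2.imread('pics/b2_scene.png');cv2.imwrite('pics/b2_sc.png',cv2.resize(im[120:250,340:480],None,fx=4,fy=4))
go((.368,.2955),.105)
"
```

```text
t 9.43 tcp [0.3679 0.2974 0.1059] F [ 0.6 -0.3 -0.2] w 0.065 xdir 170.0
shift cm [-0.04 -0.18  0.09] spin 0.0 tilt [ 8.e-04  6.e-04 -1.e+00]
```

View pics/b2_sc.png

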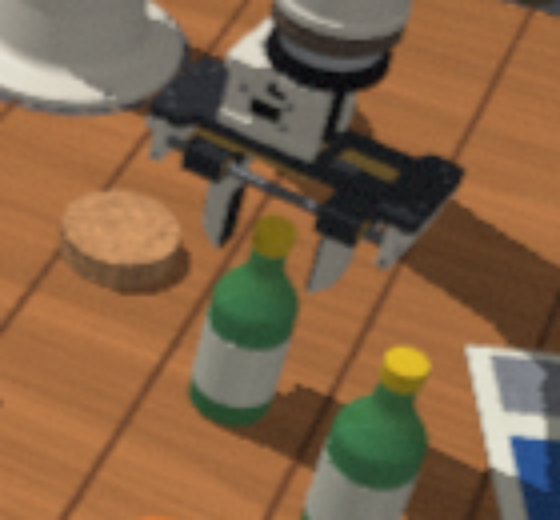

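View pics/b2_wrist.png

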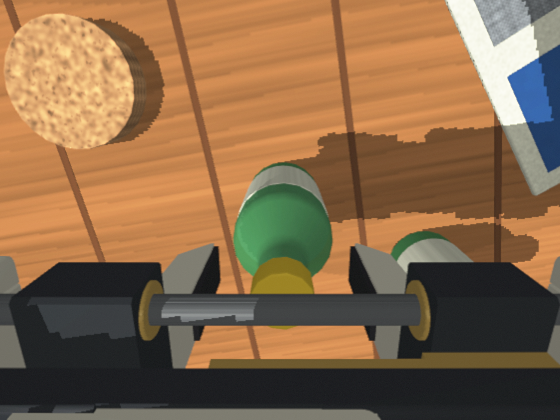

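Call:
arm_command(series="0 0 0 0; 0 0 0 0; 0 0 0 0; 0 0 0 0; 0 0 0 0; 0 0 0 0", fingers=0, newtons=15)

```text
time_s: 10.18
position: [0.3675, 0.2969, 0.1054]
tcp_rot: [0.087, 0.996, -0.0, -0.0]
contact_force: [-0.9, 0.0, 1.4]
gripper_width: 0.0273
```

Call:
arm_command(series="0 0 -0.5 0; 0 0 -1.5 0; 0 0 -2.5 0; 0 0 -2.5 0")

```text
time_s: 10.68
position: [0.3683, 0.2977, 0.1316]
tcp_rot: [0.087, 0.996, 0.001, 0.001]
contact_force: [0.0, 0.8, -2.8]
gripper_width: 0.0275
```

```bash
python3 -c "
from h import *
im=env.read_camera('scene')[:,:,::-1]
cv2.imwrite('pics/b3_sc.png',cv2.resize(im[120:250,340:480],None,fx=4,fy=4))
print(cool(.089,.05),cool(.089,-.05))
go(cool(.089,-.05),.25)
"
```

```text
[ 0.6631303 -0.0098143] [ 0.64576548 -0.10829508]
t 10.72 tcp [0.368  0.2974 0.131 ] F [ 0.  -0.2 -3.8] w 0.027 xdir 170.0
shift cm [-34.4  -35.13 -11.9 ] spin 0.0 tilt [ 1.2e-03  8.0e-04 -1.0e+00]
```

View pics/b3_sc.png

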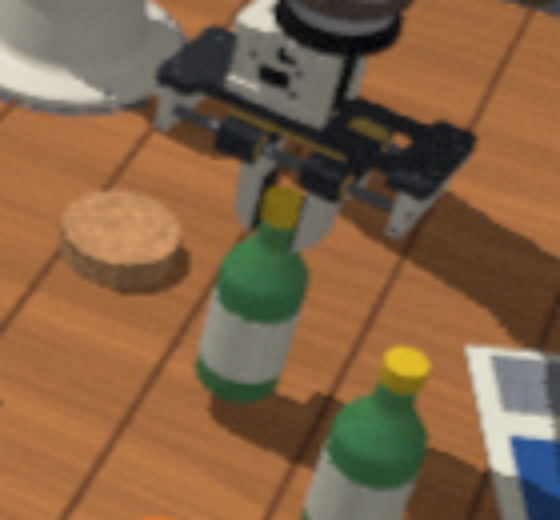

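Call:
arm_command(series="0 0 -2 0; 0 0 -5 0; -1 -1 -8 0; -3 -3 -10.5 0; -5.5 -5.6 -11.9 0; -8.5 -8.7 -11.9 0; -11.5 -11.8 -11.9 0; -14.5 -14.8 -11.9 0; -17.5 -17.9 -11.9 0; -20.5 -21 -11.9 0")

```text
time_s: 11.98
position: [0.5333, 0.0535, 0.2489]
tcp_rot: [0.087, 0.996, -0.0, -0.0]
contact_force: [0.7, 0.4, -2.0]
gripper_width: 0.0275
```

```bash
python3 -c "
from h import *
go(cool(.089,-.05),.25)
"
```

```text
t 11.97 tcp [0.5333 0.0535 0.2489] F [ 0.7  0.4 -2. ] w 0.0275 xdir 170.0
shift cm [-13.87 -13.99  -0.11] spin 0.0 tilt [-8.e-04 -1.e-04 -1.e+00]
```

Call:
arm_command(series="-3 -3 0 0; -6 -6 0 0; -9 -9 1 0; -11.5 -11.6 2.5 0; -13 -13.2 4 0; -13.8 -14 5.5 0; -13.8 -14 7 0; -13.8 -14 7.5 0; -13.8 -14 7.5 0; -13.8 -14 7.5 0")

```text
time_s: 13.22
position: [0.6453, -0.1063, 0.1754]
tcp_rot: [0.086, 0.996, 0.0, 0.001]
contact_force: [0.8, 0.2, -3.6]
gripper_width: 0.0272
```

```bash
python3 -c "
from h import *
for n in ['scene','top']: cv2.imwrite(f'pics/b4_{n}.png',env.read_camera(n)[:,:,::-1])
im=cv2.imread('pics/b4_scene.png');cv2.imwrite('pics/b4_sc.png',cv2.resize(im[130:280,170:350],None,fx=4,fy=4))
go(cool(.089,-.05),.125)
"
```

```text
t 13.32 tcp [ 0.6453 -0.1068  0.1754] F [-0.  -0.6 -2.8] w 0.0275 xdir 170.1
shift cm [-0.06 -0.14  5.04] spin 0.1 tilt [ 1.6e-03 -1.0e-04 -1.0e+00]
```

View pics/b4_sc.png

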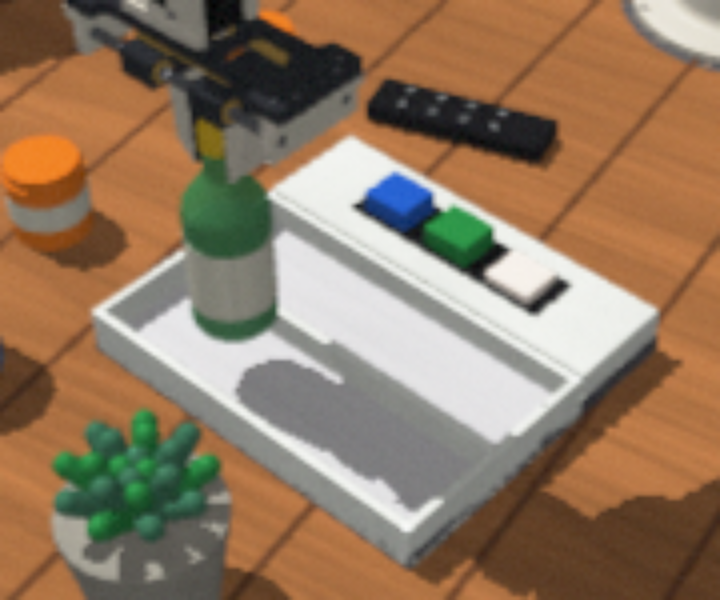

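The bottle hangs upright over the back bay, clear of the walls. I lower it slowly.

Call:
arm_command(series="0 -0.1 1 0; 0 -0.1 2 0; 0 -0.1 3 0; 0 -0.1 3.8 0; 0 -0.1 4.4 0; 0 -0.1 4.8 0; 0 -0.1 5 0; 0 -0.1 5.1 0; 0 -0.1 5.2 0; 0 -0.1 5.2 0")

```text
time_s: 14.58
position: [0.6446, -0.108, 0.1225]
tcp_rot: [0.087, 0.996, 0.0, 0.0]
contact_force: [-0.3, -0.0, -2.9]
gripper_width: 0.0276
```

Call:
arm_command(series="0 0 0.1 0; 0 0 0.2 0; 0 0 0.2 0")

```text
time_s: 14.95
position: [0.6447, -0.1082, 0.1205]
tcp_rot: [0.087, 0.996, -0.0, 0.0]
contact_force: [-0.3, -0.1, -2.3]
gripper_width: 0.0276
```

Call:
arm_command(series="0 0 0.1 0; 0 0 0.1 0; 0 0 0.1 0")

```text
time_s: 15.32
position: [0.6453, -0.1083, 0.1204]
tcp_rot: [0.087, 0.996, -0.0, 0.001]
contact_force: [-0.2, -0.5, 4.8]
gripper_width: 0.0274
```

Call:
arm_command(series="0 0 -0.1 0; 0 0 -0.1 0; 0 0 -0.1 0", fingers=3.4)

```text
time_s: 15.7
position: [0.6444, -0.1079, 0.12]
tcp_rot: [0.087, 0.996, 0.0, -0.0]
contact_force: [-1.2, -0.7, -0.1]
gripper_width: 0.0342
```

Call:
arm_command(series="0 0 -0.1 0; 0 0 -0.1 0; 0 0 -2 0; 0 0 -5 0; 0 0 -9 0; 0 0 -13 0; 0 0 -13 0", fingers=6.5)

```text
time_s: 16.58
position: [0.6476, -0.1086, 0.2565]
tcp_rot: [0.087, 0.996, -0.0, 0.005]
contact_force: [-0.3, 1.1, 0.6]
gripper_width: 0.065
```

```bash
python3 -c "
from h import *
for n in ['scene']: cv2.imwrite(f'pics/b5_{n}.png',env.read_camera(n)[:,:,::-1])
im=cv2.imread('pics/b5_scene.png');cv2.imwrite('pics/b5_sc.png',cv2.resize(im[130:280,170:350],None,fx=4,fy=4))
go((.4515,.4095),.26)
"
```

```text
t 16.62 tcp [ 0.6461 -0.1083  0.2539] F [-0.2  1.4 -0.7] w 0.0651 xdir 170.0
shift cm [28.13 47.63 -0.75] spin 0.0 tilt [ 5.4e-03 -7.0e-04 -1.0e+00]
```

View pics/b5_sc.png

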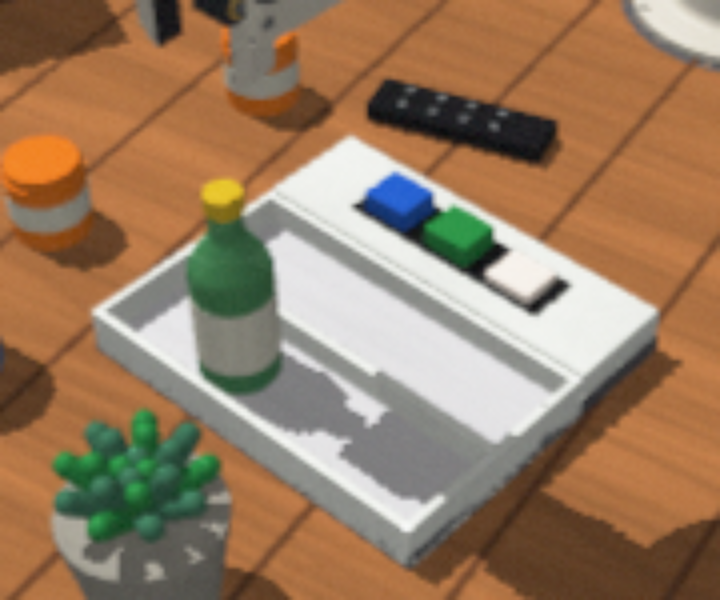

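The first bottle stands upright in the back bay. Now the second.

Call:
arm_command(series="2.5 4 -0.7 0; 5 8.2 -0.7 0; 8 13.5 -0.7 0; 11 18.6 -0.7 0; 14 23.7 -0.7 0; 17 28.8 -0.7 0; 20 33.9 -0.7 0; 23 39 -0.7 0; 26 44 -0.7 0; 28.1 47.6 -0.7 0")

```text
time_s: 17.88
position: [0.4477, 0.4118, 0.2566]
tcp_rot: [0.086, 0.996, -0.0, -0.001]
contact_force: [0.4, 0.2, 0.2]
gripper_width: 0.0652
```

Call:
arm_command(series="0 0 2 0; 0 0 5 0; 0 0 7 0; 0 0 7 0; 0 0 7 0")

```text
time_s: 18.5
position: [0.4504, 0.4096, 0.1879]
tcp_rot: [0.087, 0.996, 0.0, 0.0]
contact_force: [0.6, 0.1, 0.4]
gripper_width: 0.0651
```

```bash
python3 -c "
from h import *
im=env.read_camera('wrist'); cv2.imwrite(f'pics/c1_wrist.png',im[:,:,::-1])
go((.4515,.4095),.105); c=env.calibration('wrist')
print(proj(c,[.4515,.4095,.165]), [ (b[0],b[1],onz(c,b[0],.163).round(4)) for b in blobs(im,'yellow')])
"
```

```text
t 18.55 tcp [0.4507 0.4098 0.1884] F [ 0.1 -0.5  0.9] w 0.0652 xdir 170.0
shift cm [-0.08 -0.03  8.34] spin 0.0 tilt [ 9.e-04  9.e-04 -1.e+00]
[[284.05630106 228.67384891]] [(array([283.9, 228.4]), np.int32(1235), array([0.4521, 0.4093, 0.163 ]))]
```

View pics/c1_wrist.png

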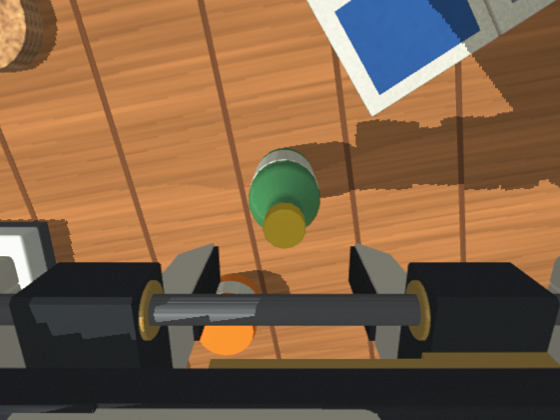

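The cap at (284,228) matches the prediction.

Call:
arm_command(series="-0.1 0 2 0; -0.1 0 4 0; -0.1 0 6 0; -0.1 0 7.4 0; -0.1 0 8.2 0; -0.1 0 8.3 0; -0.1 0 8.3 0; -0.1 0 8.3 0")

```text
time_s: 19.55
position: [0.4516, 0.4096, 0.1051]
tcp_rot: [0.087, 0.996, 0.0, 0.0]
contact_force: [0.9, -0.0, 0.7]
gripper_width: 0.065
```

Call:
arm_command(series="0 0 0 0; 0 0 0 0; 0 0 0 0; 0 0 0 0; 0 0 0 0; 0 0 0 0", fingers=0, newtons=15)

```text
time_s: 20.3
position: [0.4512, 0.4094, 0.1044]
tcp_rot: [0.087, 0.996, 0.0, -0.0]
contact_force: [0.8, 0.3, 0.8]
gripper_width: 0.0274
```

Call:
arm_command(series="0 0 -0.5 0; 0 0 -1.5 0; 0 0 -3 0; 0 0 -3 0")

```text
time_s: 20.8
position: [0.4524, 0.4104, 0.1366]
tcp_rot: [0.087, 0.996, 0.001, 0.001]
contact_force: [0.2, 0.5, -3.8]
gripper_width: 0.0275
```

```bash
python3 -c "
from h import *
im=env.read_camera('scene')[:,:,::-1]
cv2.imwrite('pics/c3_sc.png',cv2.resize(im[130:280,370:510],None,fx=4,fy=4))
go(cool(.089,.05),.25)
"
```

```text
t 20.85 tcp [0.4519 0.4099 0.1357] F [-0.1  0.3 -2.8] w 0.0277 xdir 170.0
shift cm [-28.09 -37.65 -11.46] spin 0.0 tilt [ 0.0018  0.0016 -1.    ]
```

View pics/c3_sc.png

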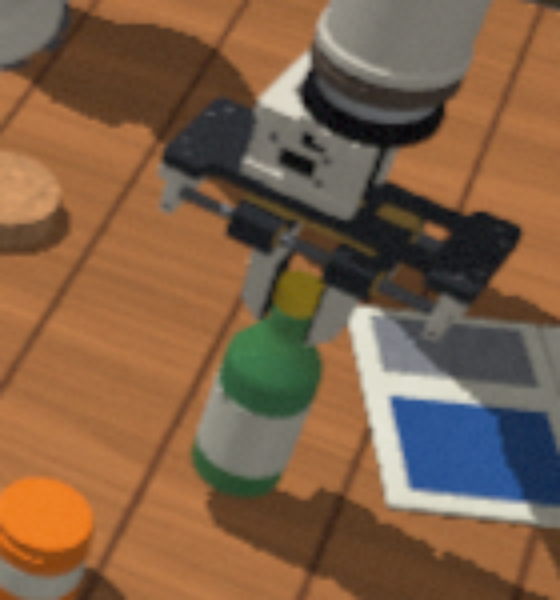

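Call:
arm_command(series="0 0 -2 0; 0 0 -5 0; -0.7 -1 -8 0; -2.2 -3 -10.5 0; -4.2 -5.6 -11.5 0; -6.6 -8.8 -11.5 0; -9 -12 -11.5 0; -11.4 -15.2 -11.5 0; -13.8 -18.5 -11.5 0; -16.2 -21.7 -11.5 0")

```text
time_s: 22.1
position: [0.5733, 0.166, 0.249]
tcp_rot: [0.087, 0.996, -0.0, -0.0]
contact_force: [0.5, 0.6, -2.5]
gripper_width: 0.0274
```

Call:
arm_command(series="-2.4 -3.2 0 0; -4.8 -6.4 0 0; -7.1 -9.6 1 0; -9.4 -12.6 2 0; -11.1 -14.8 3.5 0; -11.8 -15.8 5.5 0; -11.8 -15.8 7 0; -11.8 -15.8 7.5 0; -11.8 -15.8 7.5 0; -11.8 -15.8 7.5 0")

```text
time_s: 23.35
position: [0.6626, -0.0074, 0.1754]
tcp_rot: [0.086, 0.996, 0.0, 0.001]
contact_force: [0.7, 0.3, -2.5]
gripper_width: 0.0277
```

```bash
python3 -c "
from h import *
im=env.read_camera('scene')[:,:,::-1]
cv2.imwrite('pics/c4_sc.png',cv2.resize(im[130:280,170:350],None,fx=4,fy=4))
go(cool(.089,.05),.1215)
"
```

```text
t 23.4 tcp [ 0.6627 -0.0078  0.1755] F [-0.3 -0.6 -3.4] w 0.0274 xdir 170.1
shift cm [-0.07 -0.2   5.4 ] spin 0.1 tilt [ 1.8e-03  2.0e-04 -1.0e+00]
```

View pics/c4_sc.png

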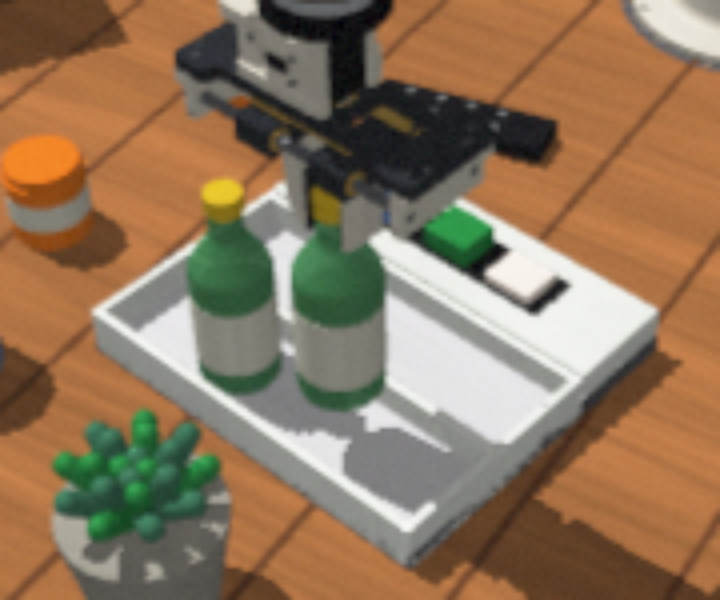

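Call:
arm_command(series="0 -0.1 1 0; 0 -0.1 2 0; 0 -0.1 3 0; 0 -0.1 3.8 0; 0 -0.1 4.4 0; 0 -0.1 4.8 0; 0 -0.1 5.1 0; 0 -0.1 5.3 0; 0 -0.1 5.4 0; 0 -0.1 5.4 0")

```text
time_s: 24.65
position: [0.662, -0.0096, 0.1205]
tcp_rot: [0.087, 0.996, 0.0, 0.0]
contact_force: [-0.5, 0.0, -2.8]
gripper_width: 0.0277
```

Call:
arm_command(series="0 0 0.1 0; 0 0 0.1 0; 0 0 0.1 0")

```text
time_s: 25.02
position: [0.662, -0.0096, 0.1195]
tcp_rot: [0.087, 0.996, 0.0, 0.0]
contact_force: [-0.5, 0.6, -3.4]
gripper_width: 0.0277
```

Call:
arm_command(series="0 0 0.1 0; 0 0 0.1 0; 0 0 0.1 0")

```text
time_s: 25.4
position: [0.6626, -0.0095, 0.1194]
tcp_rot: [0.087, 0.996, 0.0, 0.001]
contact_force: [-1.6, 0.3, 5.8]
gripper_width: 0.0274
```

Call:
arm_command(series="0 0 -0.1 0; 0 0 -0.1 0; 0 0 -0.1 0", fingers=3.4)

```text
time_s: 25.78
position: [0.6616, -0.0096, 0.119]
tcp_rot: [0.087, 0.996, -0.0, -0.0]
contact_force: [-0.4, -0.3, 0.5]
gripper_width: 0.0342
```

Call:
arm_command(series="0 0 -0.1 0; 0 0 -0.1 0; 0 0 -2 0; 0 0 -5 0; 0 0 -9 0; 0 0 -13 0; 0 0 -13 0", fingers=6.5)

```text
time_s: 26.65
position: [0.665, -0.0095, 0.2556]
tcp_rot: [0.087, 0.996, 0.001, 0.005]
contact_force: [0.0, 0.3, -0.5]
gripper_width: 0.0651
```

```bash
python3 -c "
from h import *
cv2.imwrite('pics/d_scene.png',env.read_camera('scene')[:,:,::-1])
jars('d_top')
go((.592,.321),.26)
"
```

```text
jar top [403.  194.7] [394 185  19  21 323] [ 0.5849 -0.3395  0.066 ]
jar top [390.1 279.1] [382 269  17  21 269] [ 0.3554 -0.2935  0.066 ]
t 26.75 tcp [ 0.6622 -0.0096  0.2508] F [-0.2  0.1 -0.4] w 0.0651 xdir 170.0
shift cm [12.64 31.34 -0.93] spin 0.0 tilt [ 0.0019  0.     -1.    ]
```

View pics/d_scene.png

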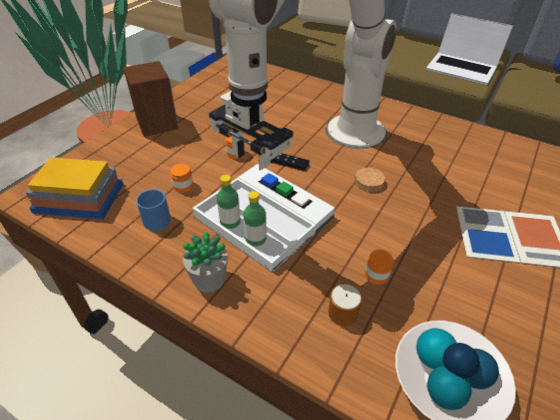

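Both bottles are upright in the back bay and the white key is still down. Next come the jars, starting with the left one.

Call:
arm_command(series="1.5 4 0 0; 3.5 9 0 0; 6 14.5 0 0; 8 20 1 0; 10 25 3 0; 11.8 29 5 0; 12.6 31.3 9 0; 12.6 31.3 12 0; 12.6 31.3 14 0; 12.6 31.3 14 0", fingers=8.8)

```text
time_s: 28.0
position: [0.5907, 0.3188, 0.107]
tcp_rot: [0.087, 0.996, -0.001, -0.002]
contact_force: [-0.1, 0.1, -0.5]
gripper_width: 0.0882
```

```bash
python3 -c "
from h import *
cv2.imwrite('pics/d_wrist.png',env.read_camera('wrist')[:,:,::-1])
go((.592,.321),.001); c=env.calibration('wrist'); print(proj(c,[[.592,.321,.068],[.592,.321+.03,.068],[.592-.03,.321,.068]]))
"
```

```text
t 28.05 tcp [0.592  0.3195 0.1088] F [0.5 0.1 0.6] w 0.0881 xdir 170.0
shift cm [1.000e-02 1.600e-01 1.078e+01] spin -0.0 tilt [-0.0013 -0.001  -1.    ]
[[286.56977109 218.1354084 ]
 [329.54999046 210.96793588]
 [278.80598631 176.35618648]]
```

View pics/d_wrist.png

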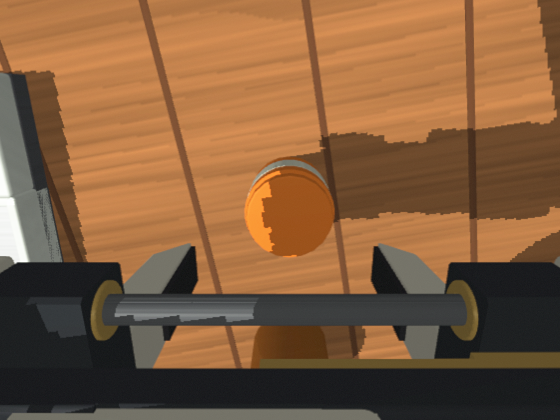

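Call:
arm_command(series="0.2 0.4 2.5 0; 0.2 0.4 5 0; 0.2 0.4 7 0; 0.2 0.4 9 0; 0.2 0.4 10.2 0; 0.2 0.4 10.7 0; 0.2 0.4 10.7 0; 0.2 0.4 10.7 0")

```text
time_s: 29.05
position: [0.5913, 0.3252, 0.0032]
tcp_rot: [0.087, 0.996, 0.0, 0.001]
contact_force: [-1.3, -0.0, 1.0]
gripper_width: 0.0884
```

Call:
arm_command(series="0 0 0 0; 0 0 0 0; 0 0 0 0; 0 0 0 0; 0 0 0 0; 0 0 0 0", fingers=0, newtons=20)

```text
time_s: 29.8
position: [0.5908, 0.3245, 0.0026]
tcp_rot: [0.087, 0.996, -0.0, 0.0]
contact_force: [-0.6, -2.1, 3.7]
gripper_width: 0.0637
```

Call:
arm_command(series="0 0 -1 0; 0 0 -2.5 0; 0 0 -5 0; 0 0 -8 0; 0 0 -11 0; 0 0 -13 0; 0 0 -13 0; 0 0 -13 0")

```text
time_s: 30.8
position: [0.59, 0.3244, 0.1313]
tcp_rot: [0.087, 0.996, -0.0, -0.001]
contact_force: [0.0, -0.2, -3.1]
gripper_width: 0.0636
```

```bash
python3 -c "
from h import *
im=env.read_camera('scene')[:,:,::-1]
cv2.imwrite('pics/e_sc.png',cv2.resize(im[130:330,200:440],None,fx=3,fy=3))
go(cool(-.001,.10),.13)
"
```

```text
t 30.85 tcp [0.5897 0.3243 0.1308] F [-0.7  0.3 -2.7] w 0.0634 xdir 170.0
shift cm [ -4.02 -26.63   0.12] spin 0.0 tilt [-0.0023 -0.0013 -1.    ]
```

View pics/e_sc.png

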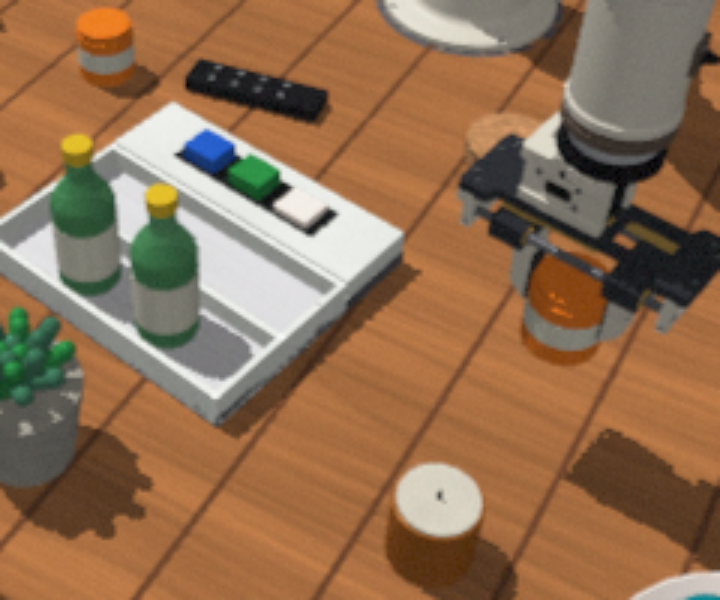

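Call:
arm_command(series="-0.4 -2 0 0; -0.9 -5 0 0; -1.5 -9 0 0; -2.1 -13 0 0; -2.7 -17 0 0; -3.3 -21 0 0; -3.8 -24.5 0 0; -4 -26.6 0 0; -4 -26.6 0 0; -4 -26.6 0 0")

```text
time_s: 32.1
position: [0.584, 0.0578, 0.1323]
tcp_rot: [0.086, 0.996, 0.001, -0.0]
contact_force: [0.0, 0.8, -1.9]
gripper_width: 0.0636
```

```bash
python3 -c "
from h import *
go(cool(-.001,.10),.018)
"
```

```text
t 32.1 tcp [0.584  0.0578 0.1323] F [ 0.   0.8 -1.9] w 0.0636 xdir 170.1
shift cm [ 0.03 -0.3  11.43] spin 0.1 tilt [-1.0e-04  1.3e-03 -1.0e+00]
```

Call:
arm_command(series="0 -0.2 2 0; 0 -0.2 4.5 0; 0 -0.2 7 0; 0 -0.2 9 0; 0 -0.2 10.2 0; 0 -0.2 10.9 0; 0 -0.2 11.2 0; 0 -0.2 11.3 0; 0 -0.2 11.4 0; 0 -0.2 11.4 0")

```text
time_s: 33.35
position: [0.584, 0.0539, 0.0187]
tcp_rot: [0.087, 0.996, 0.0, 0.0]
contact_force: [0.3, 0.0, -2.7]
gripper_width: 0.0635
```

```bash
python3 -c "
from h import *
im=env.read_camera('scene')[:,:,::-1]
cv2.imwrite('pics/e2_sc.png',cv2.resize(im[130:280,170:350],None,fx=4,fy=4))
go(cool(-.001,.10),.017)
"
```

```text
t 33.4 tcp [0.5839 0.0539 0.0187] F [ 0.6  0.9 -2.5] w 0.0638 xdir 170.0
shift cm [0.09 0.1  0.17] spin 0.0 tilt [ 5.e-04  1.e-04 -1.e+00]
```

View pics/e2_sc.png

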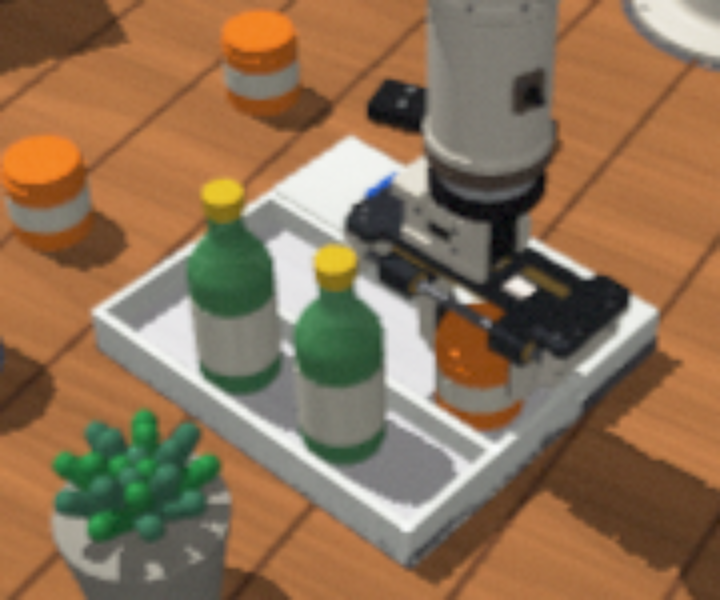

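Call:
arm_command(series="0 0 0.1 0; 0 0 0.2 0; 0 0 0.2 0")

```text
time_s: 33.78
position: [0.584, 0.054, 0.0176]
tcp_rot: [0.087, 0.996, 0.0, 0.0]
contact_force: [-3.1, 0.3, 6.5]
gripper_width: 0.0636
```

Contact. I'll release to 7.8 cm and lift.

Call:
arm_command(series="0 0 -0.1 0; 0 0 -0.1 0; 0 0 -0.1 0; 0 0 -0.1 0", fingers=7.8)

```text
time_s: 34.28
position: [0.5837, 0.0539, 0.0173]
tcp_rot: [0.087, 0.996, 0.0, -0.0]
contact_force: [-0.3, 0.3, 0.2]
gripper_width: 0.0779
```

Call:
arm_command(series="0 0 -1 0; 0 0 -3 0; 0 0 -6 0; 0 0 -10 0; 0 0 -14 0; 0 0 -18 0; 0 0 -20 0; 0 0 -20 0")

```text
time_s: 35.28
position: [0.5854, 0.0541, 0.2209]
tcp_rot: [0.087, 0.996, 0.001, 0.003]
contact_force: [-0.6, 0.3, -0.5]
gripper_width: 0.0777
```

```bash
python3 -c "
from h import *
im=env.read_camera('scene')[:,:,::-1]
cv2.imwrite('pics/f_sc.png',cv2.resize(im[120:270,160:350],None,fx=4,fy=4))
jars('f_top')
go((.357,-.295),.22)
"
```

```text
jar top [403.  194.8] [394 185  19  21 323] [ 0.5848 -0.3395  0.066 ]
jar top [390.9 278.7] [382 269  19  21 299] [ 0.3564 -0.2955  0.066 ]
t 35.38 tcp [0.5834 0.0539 0.2176] F [-0.7  0.5 -0.8] w 0.0783 xdir 170.0
shift cm [ 16.26 -38.28  -0.25] spin 0.0 tilt [ 3.e-04  0.e+00 -1.e+00]
```

View pics/f_sc.png

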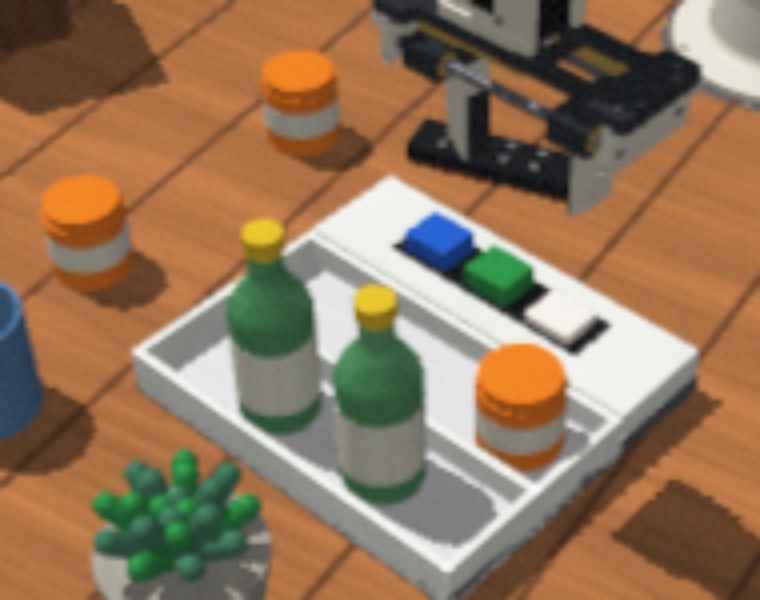

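Call:
arm_command(series="1.5 -3 0 0; 3.5 -8 0 0; 5.7 -13.5 0 0; 8 -19 0 0; 10.3 -24.5 0 0; 12.6 -30 1 0; 14.8 -35 3 0; 16.2 -38.2 6 0; 16.2 -38.2 9 0; 16.2 -38.2 11 0", fingers=8.8)

```text
time_s: 36.62
position: [0.3558, -0.2936, 0.1049]
tcp_rot: [0.088, 0.996, 0.001, -0.002]
contact_force: [1.6, 0.3, 0.1]
gripper_width: 0.0881
```

Call:
arm_command(series="0 0 0 0; 0 0 0 0; 0 0 0 0")

```text
time_s: 37.0
position: [0.3587, -0.2945, 0.1082]
tcp_rot: [0.087, 0.996, -0.0, 0.001]
contact_force: [0.1, -0.2, -1.3]
gripper_width: 0.0878
```

```bash
python3 -c "
from h import *
cv2.imwrite('pics/f_wrist.png',env.read_camera('wrist')[:,:,::-1])
go((.357,-.295),.002); c=env.calibration('wrist'); print(proj(c,[[.357,-.295,.068]]))
"
```

```text
t 37.05 tcp [ 0.3587 -0.2945  0.1082] F [ 0.1 -0.8 -0.5] w 0.0883 xdir 170.0
shift cm [ 0.17 -0.07 10.62] spin 0.0 tilt [ 1.3e-03 -8.0e-04 -1.0e+00]
[[283.30209918 216.42966371]]
```

View pics/f_wrist.png

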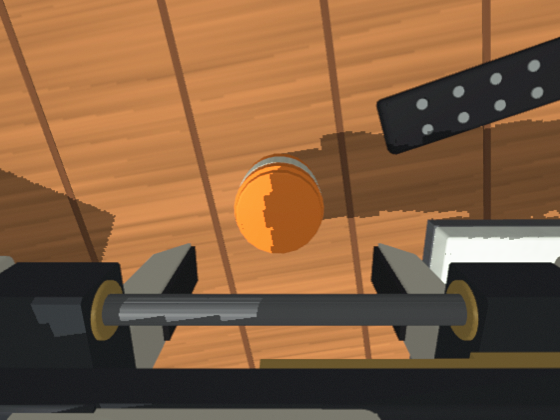

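Call:
arm_command(series="0.4 -0.3 2.5 0; 0.4 -0.3 5 0; 0.4 -0.3 7 0; 0.4 -0.3 9 0; 0.4 -0.3 10.1 0; 0.4 -0.3 10.6 0; 0.4 -0.3 10.6 0; 0.4 -0.3 10.6 0")

```text
time_s: 38.05
position: [0.354, -0.2968, 0.002]
tcp_rot: [0.087, 0.996, -0.0, 0.0]
contact_force: [0.6, 0.2, -0.5]
gripper_width: 0.0882
```

Call:
arm_command(series="0 0 0 0; 0 0 0 0; 0 0 0 0; 0 0 0 0; 0 0 0 0; 0 0 0 0", fingers=0)

```text
time_s: 38.8
position: [0.3537, -0.2968, 0.0016]
tcp_rot: [0.087, 0.996, -0.0, 0.0]
contact_force: [-0.0, -0.4, 3.8]
gripper_width: 0.0638
```

Call:
arm_command(series="0 0 -1 0; 0 0 -2.5 0; 0 0 -5 0; 0 0 -8 0; 0 0 -11 0; 0 0 -13 0; 0 0 -13 0; 0 0 -13 0")

```text
time_s: 39.8
position: [0.353, -0.2959, 0.131]
tcp_rot: [0.087, 0.996, 0.0, -0.0]
contact_force: [-0.3, 0.2, -3.2]
gripper_width: 0.0635
```

```bash
python3 -c "
from h import *
im=env.read_camera('scene')[:,:,::-1]
cv2.imwrite('pics/g_sc.png',cv2.resize(im[80:280,150:390],None,fx=3,fy=3))
go(cool(-.001,.0),.13)
"
```

```text
t 39.85 tcp [ 0.3528 -0.2958  0.1306] F [ 0.   0.2 -3. ] w 0.0635 xdir 170.0
shift cm [-16.61  28.55   0.06] spin 0.0 tilt [-0.0015  0.0011 -1.    ]
```

View pics/g_sc.png

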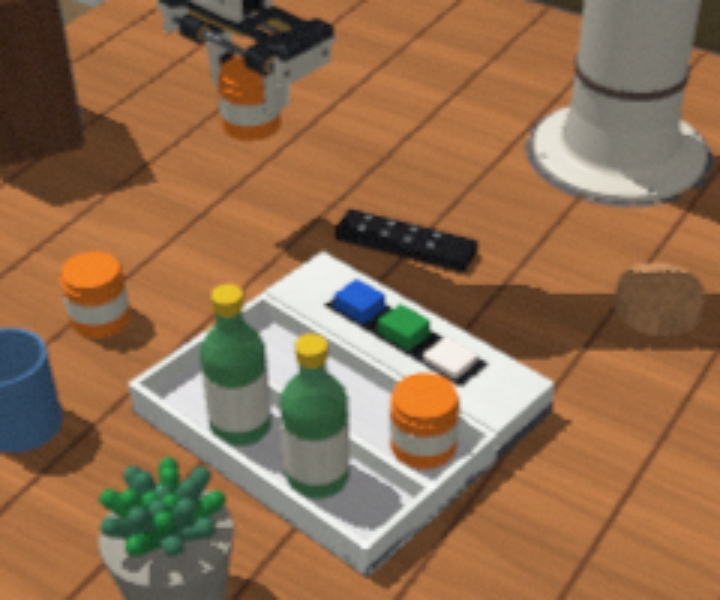

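Call:
arm_command(series="-1 2 0 0; -2.8 5 0 0; -4.9 8.6 0 0; -7.1 12.3 0 0; -9.3 16 0 0; -11.6 20 0 0; -14 24 0 0; -15.8 27.3 0 0; -16.6 28.5 0 0; -16.6 28.5 0 0")

```text
time_s: 41.1
position: [0.5658, -0.0441, 0.1302]
tcp_rot: [0.086, 0.996, -0.0, -0.001]
contact_force: [-0.5, -0.1, -4.2]
gripper_width: 0.0634
```

Call:
arm_command(series="0 0 1 0; 0 0 2 0; 0 0 2 0")

```text
time_s: 41.48
position: [0.5646, -0.0455, 0.11]
tcp_rot: [0.088, 0.996, -0.0, -0.002]
contact_force: [-0.3, 0.5, -3.6]
gripper_width: 0.0641
```

```bash
python3 -c "
from h import *
go(cool(-.001,.0),.0175)
im=env.read_camera('wrist')[:,:,::-1];cv2.imwrite('pics/g_w.png',im)
"
```

```text
t 41.48 tcp [ 0.5646 -0.0455  0.11  ] F [-0.3  0.5 -3.6] w 0.0641 xdir 169.9
shift cm [-0.11  0.23  9.25] spin -0.1 tilt [-3.1e-03 -1.0e-04 -1.0e+00]
```

View pics/g_w.png

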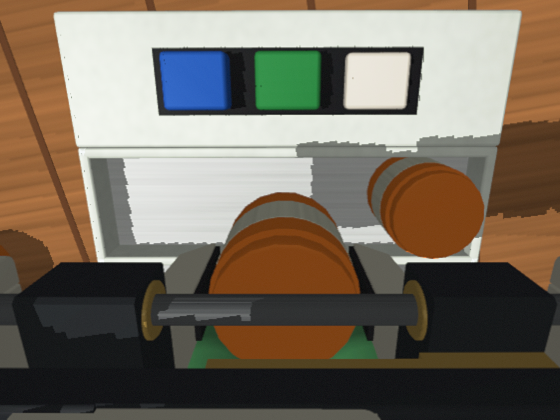

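Call:
arm_command(series="-0.1 0.1 2 0; -0.1 0.1 4.5 0; -0.1 0.1 6.5 0; -0.1 0.1 8 0; -0.1 0.1 8.7 0; -0.1 0.1 9 0; -0.1 0.1 9.2 0; -0.1 0.1 9.2 0")

```text
time_s: 42.52
position: [0.568, -0.0437, 0.0198]
tcp_rot: [0.087, 0.996, 0.0, 0.0]
contact_force: [0.2, 0.4, -2.6]
gripper_width: 0.0637
```

Call:
arm_command(series="0 0 0.1 0; 0 0 0.2 0; 0 0 0.2 0")

```text
time_s: 42.9
position: [0.5675, -0.0437, 0.0174]
tcp_rot: [0.087, 0.996, 0.0, -0.0]
contact_force: [-0.2, -0.3, -2.9]
gripper_width: 0.0636
```

Call:
arm_command(series="0 0 0.1 0; 0 0 0.15 0; 0 0 0.15 0")

```text
time_s: 43.28
position: [0.5677, -0.0437, 0.0166]
tcp_rot: [0.087, 0.996, 0.0, 0.0]
contact_force: [-2.8, -0.3, 5.3]
gripper_width: 0.0636
```

Call:
arm_command(series="0 0 -0.1 0; 0 0 -0.1 0; 0 0 -0.1 0; 0 0 -0.1 0", fingers=7.6)

```text
time_s: 43.78
position: [0.5676, -0.0437, 0.0168]
tcp_rot: [0.087, 0.996, 0.0, -0.0]
contact_force: [-0.3, -0.6, 0.9]
gripper_width: 0.0759
```

Call:
arm_command(series="0 0 -1 0; 0 0 -3 0; 0 0 -6 0; 0 0 -10 0; 0 0 -14 0; 0 0 -18 0; 0 0 -20 0; 0 0 -20 0")

```text
time_s: 44.78
position: [0.569, -0.0438, 0.2194]
tcp_rot: [0.087, 0.996, 0.0, 0.002]
contact_force: [-0.3, 0.2, 1.2]
gripper_width: 0.076
```

```bash
python3 -c "
from h import *
cv2.imwrite('pics/h_sc.png',env.read_camera('scene')[:,:,::-1])
jars('h_top')
go((.586,-.339),.22)
"
```

```text
jar top [403.1 194.6] [394 185  20  21 328] [ 0.5853 -0.3398  0.066 ]
t 44.88 tcp [ 0.5671 -0.0437  0.2165] F [-0.5  0.2 -0.1] w 0.0762 xdir 170.0
shift cm [ -6.98 -28.76  -0.35] spin 0.0 tilt [-5.e-04  1.e-04 -1.e+00]
```

View pics/h_sc.png

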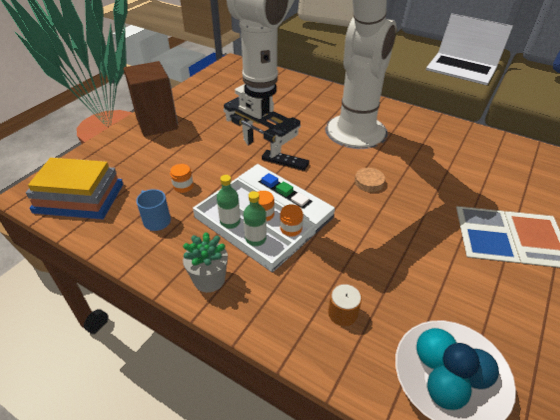

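Call:
arm_command(series="-0.7 -3 0 0; -1.9 -8 0 0; -3.3 -13.5 0 0; -4.6 -19 0 0; -5.9 -24.5 0.5 0; -6.8 -27.8 2 0; -7 -28.8 5 0; -7 -28.8 8.5 0; -7 -28.8 11 0; -7 -28.8 11 0", fingers=8.8)

```text
time_s: 46.12
position: [0.5836, -0.3378, 0.1025]
tcp_rot: [0.087, 0.996, 0.002, -0.004]
contact_force: [0.0, 0.6, -0.2]
gripper_width: 0.0882
```

Call:
arm_command(series="0 0 0 0; 0 0 0 0; 0 0 0 0")

```text
time_s: 46.5
position: [0.5873, -0.3399, 0.1082]
tcp_rot: [0.087, 0.996, -0.0, 0.001]
contact_force: [-0.5, 0.3, 0.0]
gripper_width: 0.0876
```

```bash
python3 -c "
from h import *
cv2.imwrite('pics/h_wrist.png',env.read_camera('wrist')[:,:,::-1])
go((.586,-.339),.002); c=env.calibration('wrist'); print(proj(c,[[.586,-.339,.068]]))
"
```

```text
t 46.55 tcp [ 0.5872 -0.3398  0.108 ] F [-0.4 -0.4  0.4] w 0.0882 xdir 170.0
shift cm [ 0.15  0.06 10.6 ] spin 0.0 tilt [ 1.5e-03 -7.0e-04 -1.0e+00]
[[285.18785727 216.89608581]]
```

View pics/h_wrist.png

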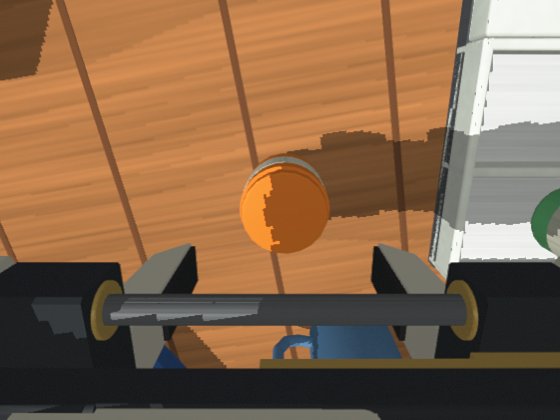

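Call:
arm_command(series="0.4 0 2.5 0; 0.4 0 5 0; 0.4 0 7 0; 0.4 0 9 0; 0.4 0 10.1 0; 0.4 0 10.6 0; 0.4 0 10.6 0; 0.4 0 10.6 0")

```text
time_s: 47.55
position: [0.5833, -0.3392, 0.0017]
tcp_rot: [0.087, 0.996, -0.0, 0.001]
contact_force: [0.2, 0.4, -0.1]
gripper_width: 0.0877
```

Call:
arm_command(series="0 0 0 0; 0 0 0 0; 0 0 0 0; 0 0 0 0; 0 0 0 0; 0 0 0 0", fingers=0)

```text
time_s: 48.3
position: [0.5828, -0.3389, 0.0011]
tcp_rot: [0.087, 0.996, -0.0, 0.0]
contact_force: [-1.3, 1.1, 2.8]
gripper_width: 0.0635
```

Call:
arm_command(series="0 0 -1 0; 0 0 -2.5 0; 0 0 -5 0; 0 0 -8 0; 0 0 -11 0; 0 0 -13 0; 0 0 -13 0; 0 0 -13 0")

```text
time_s: 49.3
position: [0.5819, -0.3383, 0.1298]
tcp_rot: [0.087, 0.996, 0.0, -0.001]
contact_force: [-0.7, 0.2, -3.2]
gripper_width: 0.0636
```

```bash
python3 -c "
from h import *
cv2.imwrite('pics/i_sc.png',env.read_camera('scene')[:,:,::-1])
go(cool(-.001,-.10),.13)
"
```

```text
t 49.35 tcp [ 0.5816 -0.3381  0.1292] F [-0.4 -0.1 -5.1] w 0.0637 xdir 170.0
shift cm [ 6.66 18.75 -0.04] spin 0.0 tilt [-0.0025  0.0014 -1.    ]
```

View pics/i_sc.png

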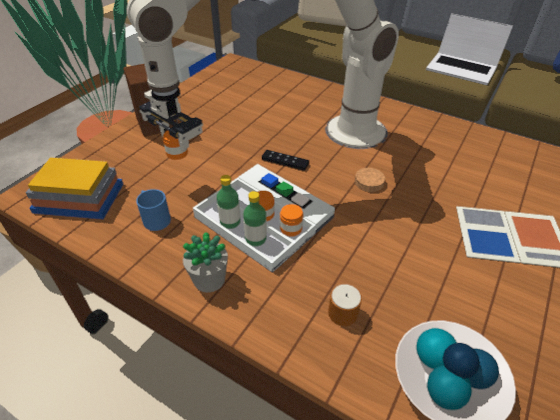

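Call:
arm_command(series="0.5 1.5 0 0; 1.5 4 0 0; 2.7 7.5 0 0; 3.9 11 0 0; 5.1 14.5 0 0; 6.1 17.2 0 0; 6.6 18.7 0 0; 6.6 18.7 0.5 0; 6.6 18.7 1 0; 6.6 18.7 1 0")

```text
time_s: 50.6
position: [0.5494, -0.1448, 0.1201]
tcp_rot: [0.088, 0.996, -0.0, -0.001]
contact_force: [0.6, -0.8, -4.1]
gripper_width: 0.0641
```

Call:
arm_command(series="0 0 1 0; 0 0 1 0")

```text
time_s: 50.85
position: [0.5491, -0.1435, 0.1097]
tcp_rot: [0.087, 0.996, 0.0, -0.001]
contact_force: [-0.9, -0.4, -2.8]
gripper_width: 0.0635
```

```bash
python3 -c "
from h import *
go(cool(-.001,-.10),.017)
im=env.read_camera('wrist')[:,:,::-1];cv2.imwrite('pics/i_w.png',im)
"
```

```text
t 50.85 tcp [ 0.5491 -0.1435  0.1097] F [-0.9 -0.4 -2.8] w 0.0635 xdir 170.0
shift cm [0.07 0.15 9.27] spin -0.0 tilt [-2.2e-03  3.0e-04 -1.0e+00]
```

View pics/i_w.png

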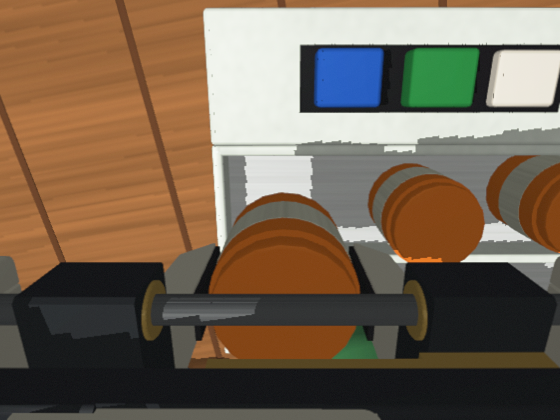

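Call:
arm_command(series="0 0 2 0; 0 0 4.5 0; 0 0 6.5 0; 0 0 8 0; 0 0 8.7 0; 0 0 9 0; 0 0 9.2 0; 0 0 9.2 0")

```text
time_s: 51.9
position: [0.5505, -0.1433, 0.0193]
tcp_rot: [0.087, 0.996, -0.0, 0.0]
contact_force: [1.2, -0.1, -2.4]
gripper_width: 0.0635
```

Call:
arm_command(series="0 0 0.1 0; 0 0 0.2 0; 0 0 0.2 0")

```text
time_s: 52.28
position: [0.55, -0.1432, 0.0169]
tcp_rot: [0.087, 0.996, -0.0, -0.0]
contact_force: [-0.4, -0.4, -3.7]
gripper_width: 0.0639
```

Call:
arm_command(series="0 0 0.1 0; 0 0 0.15 0; 0 0 0.15 0")

```text
time_s: 52.65
position: [0.5502, -0.1433, 0.0161]
tcp_rot: [0.087, 0.996, 0.0, 0.0]
contact_force: [-2.0, 0.6, 6.2]
gripper_width: 0.0635
```

Call:
arm_command(series="0 0 -0.1 0; 0 0 -0.1 0; 0 0 -0.1 0; 0 0 -0.1 0", fingers=7.6)

```text
time_s: 53.15
position: [0.5501, -0.1432, 0.0163]
tcp_rot: [0.087, 0.996, -0.0, -0.0]
contact_force: [0.2, 0.3, 0.5]
gripper_width: 0.0766
```

Call:
arm_command(series="0 0 -1 0; 0 0 -3 0; 0 0 -6 0; 0 0 -10 0; 0 0 -13 0; 0 0 -13 0")

```text
time_s: 53.9
position: [0.5525, -0.1438, 0.15]
tcp_rot: [0.087, 0.996, -0.0, 0.003]
contact_force: [0.4, -0.7, -1.0]
gripper_width: 0.0758
```

Call:
arm_command(series="4 2 -4 0; 9 3.5 -6 0; 14 4 -6 0; 19 4 -6 0; 22 4 -6 0; 22 4 -6 0", fingers=0)

```text
time_s: 54.65
position: [0.3379, -0.0653, 0.2058]
tcp_rot: [0.087, 0.996, 0.0, -0.001]
contact_force: [0.8, -0.7, 0.8]
gripper_width: 0.0207
```

```bash
python3 -c "
from h import *
for n in ['scene','top']: cv2.imwrite(f'pics/j_{n}.png',env.read_camera(n)[:,:,::-1])
jarsim(cv2.imread('pics/j_top.png')[:,:,::-1].copy(),env.calibration('top'))
im=cv2.imread('pics/j_scene.png');cv2.imwrite('pics/j_sc.png',cv2.resize(im[130:280,170:350],None,fx=4,fy=4))
im=cv2.imread('pics/j_top.png');cv2.imwrite('pics/j_t.png',cv2.resize(im[120:280,130:430],None,fx=2.6,fy=2.6))
go(cool(-.092,-.06),.06)
"
```

```text
jar top [260.5 197.9] [251 189  20  19 309] [0.5772 0.0536 0.066 ]
jar top [296.2 200.3] [287 191  19  20 312] [ 0.5703 -0.0447  0.066 ]
jar top [332.9 206.3] [323 197  20  20 314] [ 0.5531 -0.145   0.066 ]
t 54.75 tcp [ 0.3407 -0.0658  0.2065] F [ 0.3 -0.2 -0.1] w 0.0127 xdir 170.0
shift cm [-12.67   0.1   14.66] spin 0.0 tilt [ 9.e-04 -0.e+00 -1.e+00]
```

View pics/j_sc.png

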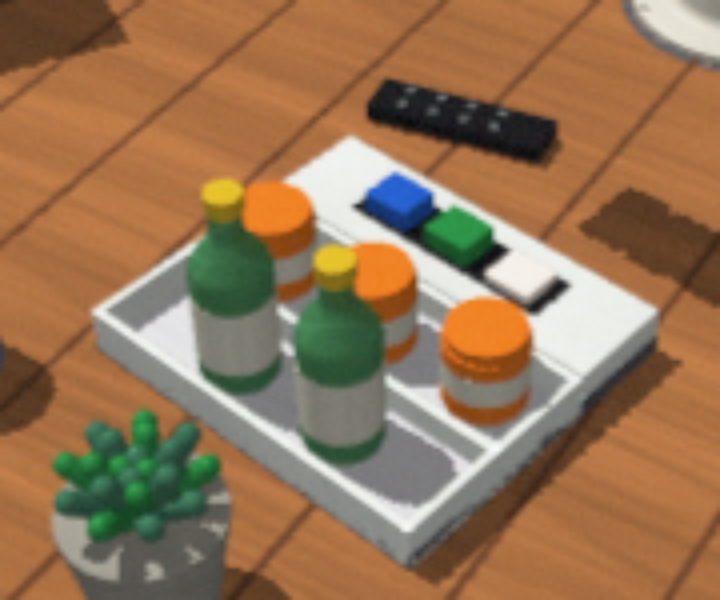

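View pics/j_t.png

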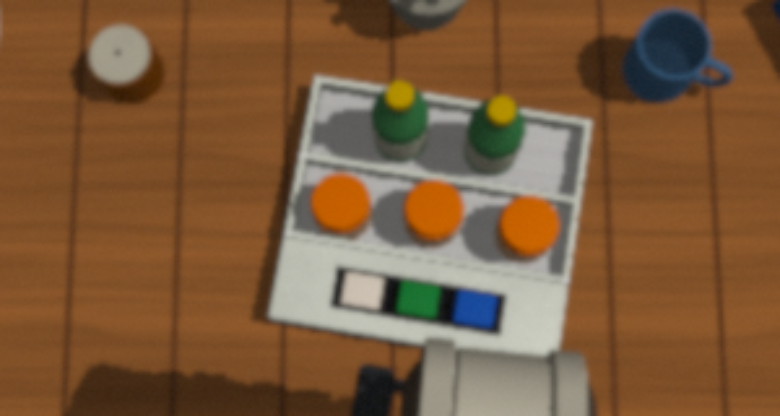

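All three jars and both bottles are upright in their bays and white is still down. Now the blue key.

Call:
arm_command(series="-3 0.1 0 0; -7 0.1 0 0; -11 0.1 1 0; -12.6 0.1 4 0; -12.6 0.1 8 0; -12.6 0.1 12 0; -12.6 0.1 14 0; -12.6 0.1 14.6 0; -12.6 0.1 14.6 0", fingers=0)

```text
time_s: 55.88
position: [0.4651, -0.0867, 0.0601]
tcp_rot: [0.087, 0.996, -0.0, -0.0]
contact_force: [0.7, 0.0, 0.0]
gripper_width: 0.0008
```

```bash
python3 -c "
from h import *
go(cool(-.092,-.06),.0219)
"
```

```text
t 55.88 tcp [ 0.4651 -0.0867  0.0601] F [0.7 0.  0. ] w 0.0008 xdir 170.0
shift cm [-0.07  0.01  3.82] spin 0.0 tilt [-5.e-04 -1.e-04 -1.e+00]
```

Call:
arm_command(series="0 0 0.8 0; 0 0 1.6 0; 0 0 2.2 0; 0 0 2.6 0; 0 0 3 0; 0 0 3.4 0; 0 0 3.7 0; 0 0 3.8 0; 0 0 3.8 0")

```text
time_s: 57.0
position: [0.4646, -0.0866, 0.0225]
tcp_rot: [0.087, 0.996, 0.0, -0.0]
contact_force: [-1.0, 0.7, 2.5]
gripper_width: 0.0003
```

Call:
arm_command(series="0 0 0.1 0; 0 0 0.2 0; 0 0 0.2 0")

```text
time_s: 57.38
position: [0.4647, -0.0866, 0.0221]
tcp_rot: [0.087, 0.996, 0.0, 0.0]
contact_force: [-7.6, 0.4, 23.1]
gripper_width: 0.0004
```

Bottomed at 23 N. I lift away and check.

Call:
arm_command(series="0 0 -1 0; 0 0 -4 0; 0 0 -8 0; 0 0 -13 0; 3 0 -17 0; 8 0 -18 0; 13 0 -18 0; 13 0 -18 0; 13 0 -18 0")

```text
time_s: 58.5
position: [0.3376, -0.0641, 0.2009]
tcp_rot: [0.087, 0.996, 0.0, 0.001]
contact_force: [0.5, -0.7, 0.3]
gripper_width: 0.0005
```

```bash
python3 -c "
from h import *
for n in ['scene','top']: cv2.imwrite(f'pics/k_{n}.png',env.read_camera(n)[:,:,::-1])
im=cv2.imread('pics/k_scene.png');cv2.imwrite('pics/k_sc.png',cv2.resize(im[130:280,170:350],None,fx=4,fy=4))
jarsim(cv2.imread('pics/k_top.png')[:,:,::-1].copy(),env.calibration('top'))
"
```

```text
jar top [260.5 198. ] [251 189  20  19 311] [0.5771 0.0536 0.066 ]
jar top [296.3 200.2] [287 191  20  20 316] [ 0.5703 -0.045   0.066 ]
jar top [332.9 206.3] [323 197  20  20 315] [ 0.553  -0.1449  0.066 ]
```

View pics/k_sc.png

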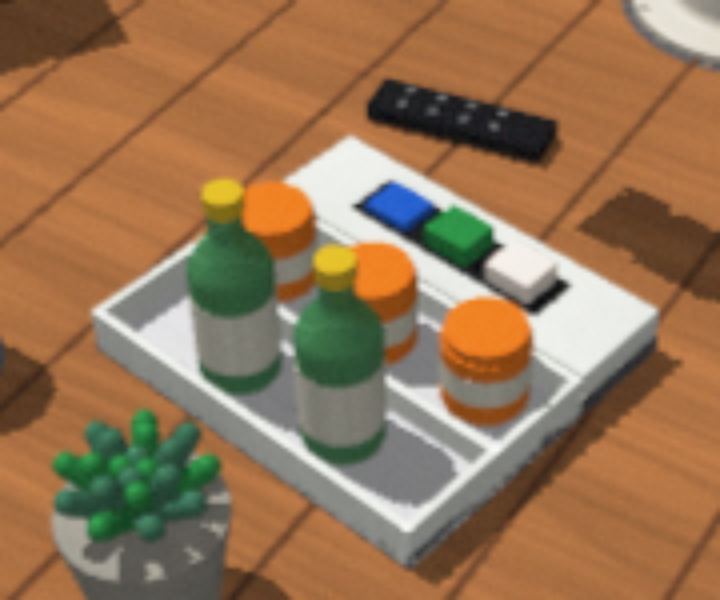

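View pics/k_scene.png

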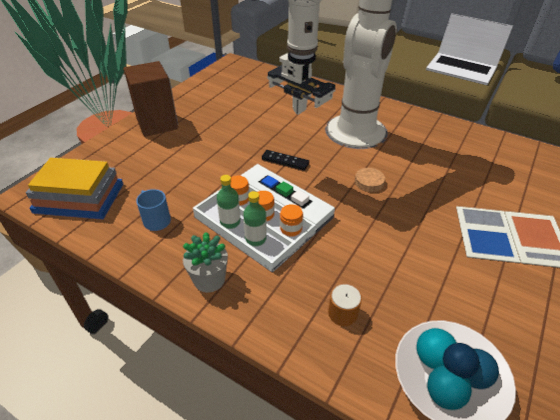

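Blue is latched low and white and green are up. Everything is loaded, and the mug and candle have not moved. The arm is clear, so I hand in.

```bash
python3 -c "
from h import *
env.job_done(); print(env.get_state()['time_s'])
"
```

```text
the job is handed in; nothing more can be done
the job is handed in; nothing more can be done
```

The cooler is ready and the job is handed in, at about 59 s of robot time. I pressed the white key first, and the green one popped up. Then I stood the two bottles in the back bay, held by their caps at 15 N, and after that the three jars in the front bay. Blue came last.

- **Last checks:** the final pictures show blue latched low, with white and green up. All five items are upright in their bays, the candle and mug are where they were, and the arm is clear. I saw no jar knocked aside at any check.
- **What disagreed:** the real fingertips sit about 28 mm behind the reported tool point, not 8 mm ahead as `env.finger_overhang` says. My first white press stopped short in the air because of this. I found the offset from the pictures and by feeling for contact, and used it for every grasp and the blue press.
- **Forces:** the key presses bottomed out at 32 N (white) and 23 N (blue). The bottles and jars were set down with about 5–6 N.

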